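# Tighten the shaker's platform screw with the long arm of the hex key

## Task

The platform of the bench shaker is loose. Take the big hex key out of its block, flip it over in the hand and lower its short arm gently and fully into the socket of the platform screw; then push near the free end of its long arm and turn the stiff screw clockwise until it comes up firm, without forcing it further (more than about 20 N there is too much). Turn it only by the key's long arm, leave the key sitting in the screw, and leave everything else on the bench where it is.

Things in the scene. Friction and masses are not known exactly. Their poses are not given: they have to be found in the camera images.
- key_bend (a point): bend of the big dark L-shaped hex key (centre lines cross here): 12 mm across flats, 0.16 kg. Key axes: +x along the short arm (46 mm to its end), -z along the long arm (120 mm), flats face +y and -y. It starts upright in the grey block, long arm down, bend 76 mm above the block. Grip it across the flats, e.g. at 45 degrees on the bend's outside
- key_short_tip (a point): end of the big key's short arm, on its centre line, 46 mm from the bend; axes as key_bend; the last 2 mm are thinned to 10 mm across flats
- key_long_end (a point): the end of the big key's long arm, on its centre line, 120 mm from the bend; axes as key_bend
- socket (a point): middle of the mouth of the hex socket in the platform screw, a round steel head 33 mm wide, mouth 122 mm above the bench. Mouth 17 mm across flats, tapering in 5 mm to 12.8 mm; floor 23 mm down. +z up, +x to one of its six corners (every 60 degrees), turning with the screw. The long arm must lie over a corner (7 degrees of play); seated, the bend is 23 mm above the mouth
- screw (a joint): turn of the platform screw, rad, growing clockwise seen from above (tightening); starts between 0 and 0.3, hard stop (home) at 0.90. It takes about 1.1 N m (10 to 11 N at 105 mm from its axis, 25 N or more at the short arm's length) and stays where it is left. The key has up to about 0.15 rad of play in it before it turns
- shaker: bench shaker, white housing, flat aluminium platform 230 x 250 mm, top 90 mm above the bench, fixed; origin on the bench below the screw's axis, +z up. Nothing on the platform but the screw stands higher than 10 mm
- holder: grey key block, 70 x 150 x 50 mm high, fixed; origin under its middle; big key in the hole at y = -38 mm, thin key at y = +38 mm; both stand 44 mm deep with 1 mm of play, short arms along the block's +x
- thin_key_bend (a point): bend of a thinner, smaller hex key (8 mm across flats, arms 36 and 90 mm), which does not fit and stays in the block
- beaker: glass beaker, 54 mm across, 70 mm high, standing beside the key block; origin under its middle; to be left alone
- marker: black pen, 13 mm thick and 130 mm long, lying on the bench; origin under its middle; to be left alone
- amber_bottle: small amber bottle, 48 mm across, 100 mm high; origin under its middle; to be left alone
- tip_box: blue box 85 x 120 x 55 mm; origin under its middle; to be left alone
- tape: roll of tape lying flat, 90 mm across, 20 mm high; to be left alone
There are look-alikes about, which are no part of the job. What is shaped like the part that bears key_bend but green is not meant. Several things look just like the holder: the one meant starts farthest to the robot's right.

How it is judged:
On the way, in this order (a step that is already met when the one before it is completed fails the run):
1. the big key is lifted out of its block (z of key_long_end in the frame of holder above 0.052 m), for 0.1 s.
2. the key's short arm is seated in the screw's socket, at least 17 mm deep and upright (z of key_short_tip in the frame of socket below -0.017 m and horizontal distance between key_short_tip and socket below 0.004 m and angle between the x axis of key_short_tip and the z axis of socket, either way round below 0.2 rad), for 0.2 s.
3. the screw is turned past 0.5 rad by the key with the gripper within 55 mm of the long arm's end (value of joint screw above 0.5 rad and horizontal distance between the grasp point and key_long_end below 0.055 m and z of key_short_tip in the frame of socket below -0.014 m and contact force between the fingers and key above 2 N), for 0.1 s.
At the end, for the whole second after the job is handed in: The screw reads more than 0.86 rad (home at 0.90), the big key rests released with its short arm at least 14 mm deep in the socket, within 4 mm of its axis and 0.2 rad of upright (value of joint screw above 0.86 rad and z of key_short_tip in the frame of socket below -0.014 m and horizontal distance between key_short_tip and socket below 0.004 m and angle between the x axis of key_short_tip and the z axis of socket, either way round below 0.2 rad and linear speed of key below 0.02 m/s); the robot touches nothing.
It fails at once if the key is pressed on the screw with more than 60 N in all its contacts, or the screw is wrung, with the gripper at the key's bend (within 50 mm) (contact force between key and screw above 60 N and distance between the grasp point and key_bend below 0.05 m).
It fails at once if the screw or key is overstrained (contact forces between them above 520 N in all, as from about 24 N at the end of the long arm) (contact force between key and screw above 520 N).
It fails at once if the fingers touch the screw with more than 3 N (contact force between the fingers and screw above 3 N).
It fails at once if the thin key is moved more than 20 mm (distance of thin_key_bend from where it was at the start of the episode above 0.02 m).
It fails at once if a bystander is moved more than 20 mm (distance of any of beaker, marker, amber_bottle, tip_box, tape from where it was at the start of the episode above 0.02 m).
It also fails if it takes over 72 s, if anything falls off the work surface, if the arm or the gripper's body presses on something with over 40 N, if the wrist force passes 120 N, or if a joint passes its speed limit or range.

## Robot

A 6-joint arm with a two-finger parallel gripper is mounted at the origin on the work surface. World frame = base frame: x ahead of the robot, y to its left, z up, the work surface at z = 0. Lengths are in m, angles in rad, forces in N, time in s.
With the tool pointing down it reaches from about 0.275 to 0.825 m from the base axis. Payload 4.9 kg.
Tool frame: the origin (TCP) lies midway between the tips of the shut fingers; the grasp point (between the pads) lies env.grip_point_offset behind it (env.grip_point_offset is the distance from the TCP to the grasp point, in m); x points along the fingers, y is the direction in which the jaws open and shut, and the axes are right-handed (so a half turn about x gives the same grasp; the last joint's range is limited). The gripper opens to 85 mm and grips with 20 to 120 N. Pads are 22 mm wide; open, the fingers measure 114 mm over their backs; the gripper's body (76 mm by 85 mm) begins 54 mm behind the grasp point. The pads swing forward as they close: fully open they stand 13 mm farther back than shut.
Start: joints at [-1.299, 0.326, -0.193, 1.052, 0, 1.437], TCP at [0.217, -0.505, 0.231] pointing down, gripper open.
Joint ranges: [-2.65, 2.65], [-0.97, 1.79], [-1.3, 1.35], [-1.93, 2.1], [-1.47, 1.37], [-3.14, 3.14]. Speed limits (rad/s): [2.57, 2.57, 3.14, 3.14, 3.14, 3.14].

## Interface

Orientations are given as a unit quaternion [w, x, y, z].
In Python, from cell import sensors, viewer, workorder, spotter, env gives the robot as it stands. The module is installed in compiled form; this text tells all that it offers.
- The arm moves only by the tool servo_tool, never from a script. Its argument "motion" is a list that holds one entry, the list of rows, each a list of 7 numbers: the finger opening in m, from 0 to 0.0854, then the shift along the world's x, y, z in m, then the turn, a rotation vector about the world's x, y, z in rad. A call has 1 to 10 rows; each row is the pose to reach, as a shift and turn from the pose commanded when the call began; what a row does not reach only later rows make up. A row lasts 1/8 s, in which the tool goes at most 62.5 mm and 10.7 degrees, less where a joint would pass 70% of its speed; a pose out of reach is approached as far as the arm can. A call with a gripper value outside its range is refused whole. The fingers move at their own pace and stop on an object; "newtons" is the grip in N (left out, the last holds). Time passes only in rows, so rows that repeat a pose let the fingers close. It gives the time, the measured TCP pose, the force and the opening at its end, in the units of the state.
- sensors.get_state(): the state, without advancing time (a new reading comes with each control period).
- viewer.snapshot(name): name is "side" or "top" or "wrist"; returns (picture, depth): 420x560x3 uint8, blue, green, red; 420x560 float32, m along the optical axis (not along the pixel's ray), 0 where there is no reading.
- viewer.camera_params(name): a dict with "fx", "fy", "cx", "cy" (pixels), "view" (4x4, takes a point from world to camera coordinates); the wrist camera has in their place "mount" (4x4, takes a point from camera to tool coordinates, whose origin is the TCP and whose axes are the tool frame's). Camera axes: x right, y down, z forward; pixel columns grow to the right and rows downward; lengths in m; the calibration is good to about 2 mm. A picture is of the moment at which its call begins: read the wrist's pose just before it. camera_params takes no time and is no camera call.
- workorder.sign_off(): hands the job in, once; it reports no verdict.
Trained networks look in the newest picture that a camera, given by its name, has taken for a name from the list of things; names that differ only in an ending like _2 or _b are one class to them, and where a whole thing is asked for, a point or a joint stands for the part that bears it (a point fixed in the world has none). Each returns a list of dicts, best first, with "score" (0 to 1); they miss things now and then, are a little off and sometimes report something else, mostly with a low value. They report only what shows in the picture. A call takes as long as a camera call. They do not tell look-alikes from the thing itself.
- spotter.boxes_of(camera, query): "at" ([column, row] in pixels, amid what is visible of it).
- spotter.silhouettes(camera, query): "region" (420x560 bool, what is visible of it) and "at" ([column, row] in pixels, amid what is visible of it).
- spotter.tip_of(camera, query): "at" ([column, row] in pixels: a listed point, or the origin of a listed thing).
The state is a dict: "time_s": time; "joint_positions": joint angles; "qvel": joint speeds; "effort": joint torques, N m; "tool_pos": TCP position; "ee_rot": TCP orientation; "contact_force": force on the tool from outside, world axes, zero at the start; "wrist_torque": the same for the moment, N m; "gripper_width": opening from 0.0 (shut) to 1.0 (fully open).
Only numpy, scipy, OpenCV 4.12 (cv2) and the standard library are available. Lean on these libraries where they do the work, as an engineer would, in place of code of your own. Each camera call takes 0.05 s, during which the arm holds its last target.

## Working session

There is one attempt and no reset: what is moved stays moved. The work goes in short steps, Python scripts to look and compute and a tool call to move; the robot and the scene stay as the last step left them, time stands still between calls to the robot, and variables do not carry over. Pictures are saved under pics/ and viewed, and the job is handed in when it is done.

Besides the shell and the picture viewer there is one more tool, called after ">>>" by a JSON object that holds its "api" and its "payload", one argument or row to a line. servo_tool: Moves the arm, as the interface text tells. Its arguments: {"type":"object","properties":{"motion":{"type":"array","items":{"type":"array","items":{"type":"array","items":{"type":"number"}}}},"newtons":{"type":"number"}},"required":["motion"]}

```bash
ls; mkdir -p pics; cat > h.py <<'E'
import numpy as np, cv2
from cell import sensors, viewer, workorder, spotter, env
from scipy.spatial.transform import Rotation as R
def rot(q): return R.from_quat([q[1],q[2],q[3],q[0]])
def snap(n,f=None):
    s=sensors.get_state(); im,d=viewer.snapshot(n)
    if f: cv2.imwrite('pics/'+f+'.png',im)
    return im,d,s
def T_cw(n,s):
    p=viewer.camera_params(n)
    if n=='wrist':
        T=np.eye(4);T[:3,:3]=rot(s['ee_rot']).as_matrix();T[:3,3]=s['tool_pos']
        return p,T@np.array(p['mount'])
    return p,np.linalg.inv(np.array(p['view']))
def px2w(n,s,u,v,z):  # z depth
    p,T=T_cw(n,s)
    c=np.array([(u-p['cx'])/p['fx']*z,(v-p['cy'])/p['fy']*z,z,1])
    return (T@c)[:3]
def ray_z(n,s,u,v,h): # intersect with height h
    p,T=T_cw(n,s)
    d=T[:3,:3]@np.array([(u-p['cx'])/p['fx'],(v-p['cy'])/p['fy'],1]);o=T[:3,3]
    return o+d*(h-o[2])/d[2]
def w2px(n,s,P):
    p,T=T_cw(n,s)
    c=np.linalg.inv(T)@np.append(P,1)
    return np.array([p['fx']*c[0]/c[2]+p['cx'],p['fy']*c[1]/c[2]+p['cy'],c[2]])
def cloud(n,s,d):
    p,T=T_cw(n,s)
    v,u=np.mgrid[:d.shape[0],:d.shape[1]]
    c=np.stack([(u-p['cx'])/p['fx']*d,(v-p['cy'])/p['fy']*d,d,np.ones_like(d)],-1)
    P=(c@T.T)[...,:3]; P[d==0]=np.nan
    return P
E
python3 - <<'E'
from h import *
print(env.grip_point_offset, [a for a in dir(env) if a[0]!='_'])
for n in ['top','side','wrist']:
    im,d,s=snap(n,n+'0'); np.save('pics/'+n+'0.npy',d)
    p=viewer.camera_params(n); print(n,p)
print(s)
E
```

```text
pics
0.0187 ['IKError', 'grip_point_offset']
top {'fx': 531.5936361289619, 'fy': 531.5936361289619, 'cx': 284.59417034424666, 'cy': 199.14305397584846, 'view': array([[-0.02180087, -0.99956679, -0.01977245,  0.09847   ],
       [-0.98516856,  0.02484528, -0.16978112,  0.52806181],
       [ 0.17019882,  0.01577782, -0.98528342,  1.31291963],
       [ 0.        ,  0.        ,  0.        ,  1.        ]])}
side {'fx': 400.7291558097365, 'fy': 400.7291558097365, 'cx': 284.1015416205239, 'cy': 209.17788137296594, 'view': array([[-0.81911327, -0.57358973,  0.00694729,  0.44319898],
       [-0.39028108,  0.54838225, -0.73956581,  0.24253696],
       [ 0.42039758, -0.60849957, -0.6730484 ,  0.81504647],
       [ 0.        ,  0.        ,  0.        ,  1.        ]])}
wrist {'fx': 299.64065797159736, 'fy': 299.64065797159736, 'cx': 281.7566799439744, 'cy': 209.4984007932993, 'mount': array([[-3.60564295e-05, -3.00949620e-01,  9.53640039e-01,
        -1.41209477e-01],
       [ 9.99999901e-01,  4.12641575e-04,  1.68030646e-04,
        -5.57341858e-04],
       [-4.44080287e-04,  9.53639951e-01,  3.00949576e-01,
        -7.66565096e-02],
       [ 0.00000000e+00,  0.00000000e+00,  0.00000000e+00,
         1.00000000e+00]])}
{'time_s': 0.1, 'joint_positions': array([-1.29921953e+00,  3.26852814e-01, -1.93486428e-01,  1.05200992e+00,
       -6.79448207e-06,  1.43658916e+00]), 'qvel': array([ 7.73336759e-05, -1.02998461e-03,  3.49624396e-03,  2.53891992e-03,
       -4.74732109e-04, -4.20467976e-04]), 'effort': array([ 2.68633366e-04, -4.44239044e+01,  2.63038176e+01,  7.85253709e-03,
       -1.67235271e-04, -1.92999067e-05]), 'tool_pos': array([ 0.21696931, -0.50482334,  0.23058841]), 'ee_rot': array([-0.14193643, -0.69256227, -0.14303153,  0.69264243]), 'contact_force': array([-1.16956652, -0.57434029, -0.16863299]), 'wrist_torque': array([ 0.0191075 ,  0.01672949, -0.0020605 ]), 'gripper_width': 1.0016102105266733}
```

View pics/top0.png

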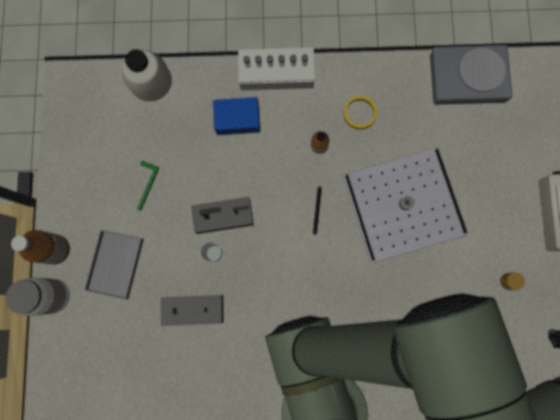

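View pics/side0.png

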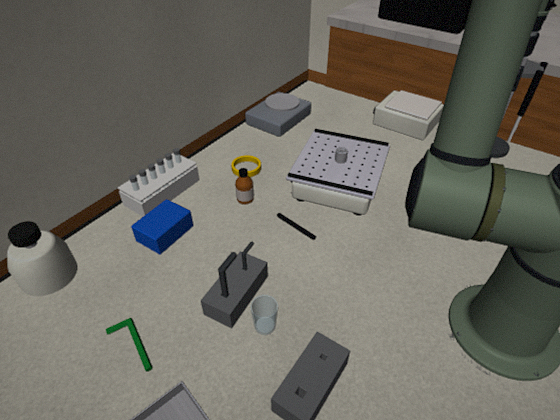

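View pics/wrist0.png

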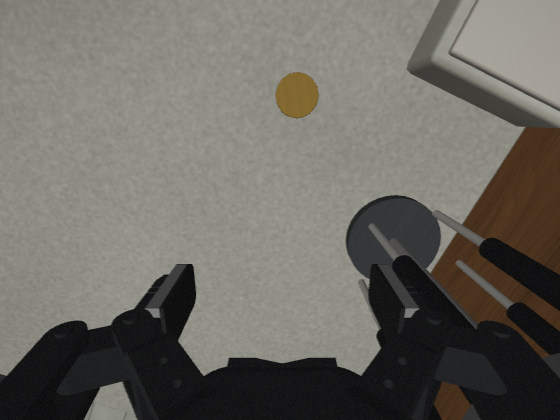

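The top view shows two blocks of the holder kind. One is at (222,215), with a big and a small dark key standing in it. The other is at (192,310), with only empty holes. The (222,215) block is farther to the robot's right and holds the dark keys, so it is the holder. The green key at (148,185) is a look-alike. The shaker screw is at (406,203). I'll confirm with a crop.

```bash
python3 - <<'E'
from h import *
im=cv2.imread('pics/top0.png'); d=np.load('pics/top0.npy'); s=sensors.get_state()
a=cv2.resize(im[180:330,150:270],None,fx=4,fy=4,interpolation=cv2.INTER_CUBIC)
b=cv2.resize(im[150:260,345:465],None,fx=4,fy=4,interpolation=cv2.INTER_CUBIC)
c=np.zeros((600,960,3),np.uint8); c[:600,:480]=a; c[:440,480:]=b
cv2.imwrite('pics/crop0.png',cv2.resize(c,(800,500)))
im,d,s=snap('top')
for q in ['holder','key_bend','key_short_tip','thin_key_bend','socket','shaker','beaker','amber_bottle','marker','tip_box','tape']:
    r=spotter.tip_of('top',q)[:3]
    for o in r:
        u,v=o['at']; z=d[int(round(v)),int(round(u))]
        print(q,round(o['score'],2),np.round(o['at'],1),np.round(px2w('top',s,u,v,z),4))
p,T=T_cw('top',s);print(T[:3,3])
E
```

```text
holder 0.89 [223.4 217. ] [0.4883 0.2432 0.0443]
holder 0.8 [191. 307.] [0.2648 0.3247 0.0419]
key_bend 0.7 [154.9 166.7] [0.6323 0.4298 0.0128]
key_bend 0.58 [197.8 214.8] [0.4949 0.308  0.0485]
key_short_tip 0.74 [142.6 161.5] [0.647  0.4625 0.0144]
key_short_tip 0.62 [218.6 208.4] [0.4974 0.2433 0.1292]
thin_key_bend 0.46 [234.4 207.5] [0.5036 0.2089 0.0976]
socket 0.48 [407.3 198.8] [ 0.5113 -0.2108  0.1172]
shaker 0.93 [397.  208.6] [ 0.4923 -0.1902  0.0891]
shaker 0.31 [217.1 253.4] [0.3988 0.2648 0.0063]
beaker 0.9 [215.6 252.4] [0.4016 0.269  0.0043]
amber_bottle 0.75 [320.7 146.3] [ 0.662  -0.0097  0.0647]
amber_bottle 0.55 [408.8 199.7] [ 0.5094 -0.2147  0.1151]
marker 0.76 [317.9 211.1] [5.029e-01 2.000e-04 7.900e-03]
tip_box 0.7 [239.3 118.2] [0.7453 0.1993 0.0578]
tape 0.69 [360.1 114.9] [ 0.7642 -0.1227  0.0017]
[0.29891926 0.06459249 1.38519986]
```

View pics/crop0.png

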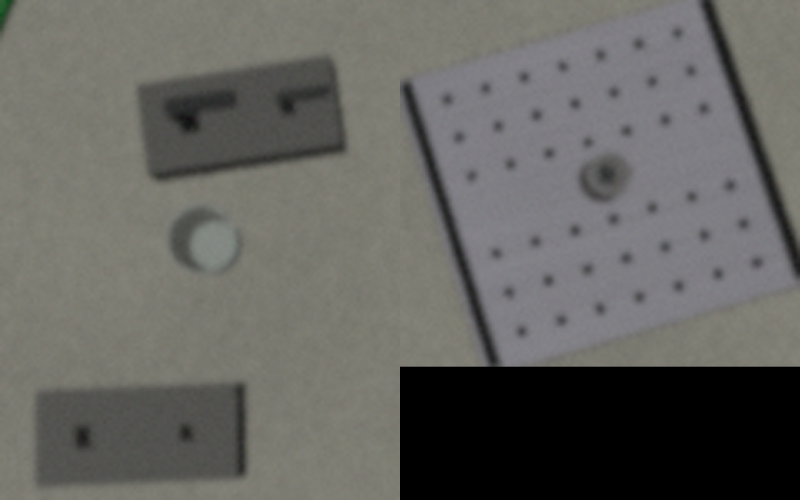

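The crop confirms it. The big dark key stands on the left of the upper block, with its short arm running along the block towards the thin key (to image right). The lower block has only empty holes. Next I'll look at the screw with the wrist camera.

>>> {"api": "servo_tool", "payload": {
  "motion": [
    [[0.085, 0.05, 0.05, 0.01, 0, 0, 0], [0.085, 0.1, 0.1, 0.02, 0, 0, 0], [0.085, 0.14, 0.14, 0.02, 0, 0, 0], [0.085, 0.18, 0.18, 0.02, 0, 0, 0], [0.085, 0.22, 0.22, 0.02, 0, 0, 0], [0.085, 0.26, 0.26, 0.02, 0, 0, 0], [0.085, 0.293, 0.293, 0.02, 0, 0, 0], [0.085, 0.293, 0.293, 0.02, 0, 0, 0], [0.085, 0.293, 0.293, 0.02, 0, 0, 0]]
  ]
}}

```text
time_s: 1.88
tool_pos: [0.5098, -0.2124, 0.2511]
ee_rot: [-0.143, -0.692, -0.143, 0.693]
contact_force: [-0.1, -0.2, -0.1]
gripper_width: 0.997
```

```bash
python3 - <<'E'
from h import *
im,d,s=snap('wrist','wrist1'); np.save('pics/wrist1.npy',d)
print(s['time_s'],s['joint_positions'],s['tool_pos'],rot(s['ee_rot']).as_matrix().round(3))
for q in ['socket','screw','shaker']:
  for o in spotter.tip_of('wrist',q)[:2]:
    u,v=o['at'];print(q,o['score'],o['at'],ray_z('wrist',s,u,v,0.122))
for o in spotter.silhouettes('wrist','screw')[:1]: print(o['at'],o['region'].sum())
cv2.imwrite('pics/w1c.png',cv2.resize(im[100:310,140:420],(800,600),interpolation=cv2.INTER_CUBIC))
E
```

```text
1.875 [-5.28235099e-01  3.18620594e-01 -1.51643190e-01  1.10102284e+00
 -5.35780401e-04  2.20726974e+00] [ 0.50977086 -0.21244947  0.25113069] [[-0.001  0.395 -0.919]
 [-0.    -0.919 -0.395]
 [-1.    -0.     0.001]]
socket 0.91 [275.9, 206.5] [ 0.50206431 -0.20918238  0.122     ]Traceback (most recent call last):
  File "<stdin>", line 5, in <module>
ValueError: it knows: amber_bottle, beaker, holder, key_bend, key_long_end, key_short_tip, marker, shaker, socket, tape, thin_key_bend, tip_box
```

```bash
python3 - <<'E'
from h import *
im=cv2.imread('pics/wrist1.png')
cv2.imwrite('pics/w1c.png',cv2.resize(im[150:262,200:352],(800,589),interpolation=cv2.INTER_CUBIC))
E
```

```text
(no output)
```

View pics/w1c.png

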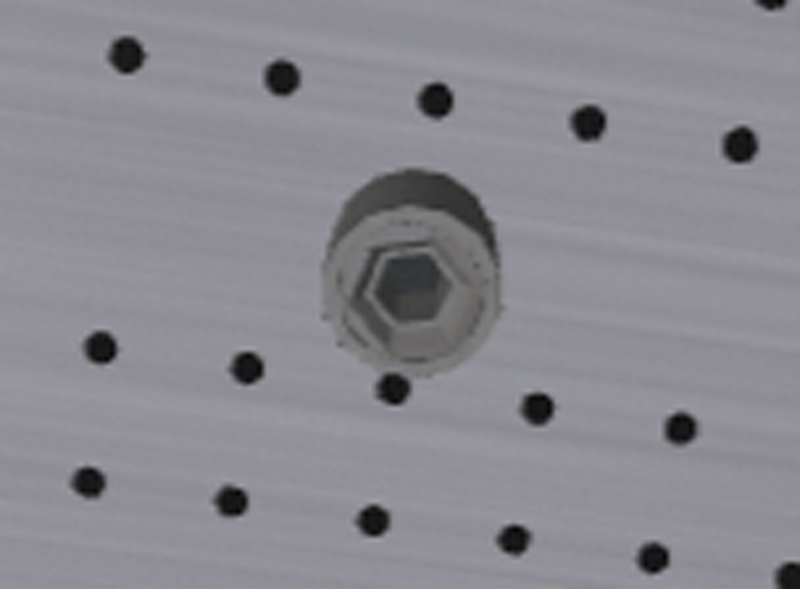

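View pics/wrist1.png

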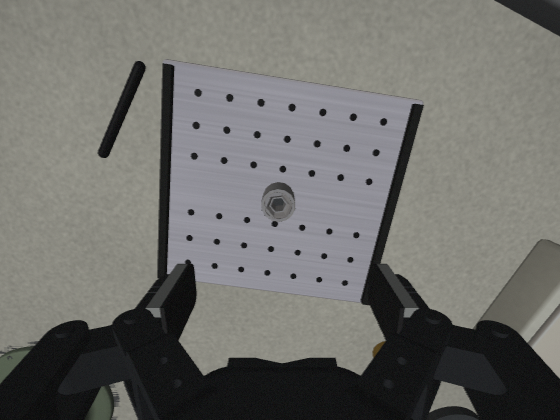

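```bash
cat > hexfit.py <<'E'
from h import *
def hexproj(s,c,a,af,z,n=120):
    # points on hex
    r=af/np.sqrt(3)
    ang=a+np.arange(7)*np.pi/3
    V=np.c_[c[0]+r*np.cos(ang),c[1]+r*np.sin(ang)]
    t=np.linspace(0,6,n,endpoint=False);i=t.astype(int);f=(t-i)[:,None]
    Q=V[i]*(1-f)+V[i+1]*f
    return np.array([w2px('wrist',s,[x,y,z])[:2] for x,y in Q])
E
python3 - <<'E'
from hexfit import *
im,d,s=snap('wrist')
g=cv2.cvtColor(im,cv2.COLOR_BGR2GRAY).astype(np.float32)
S=8;x0,y0,w,h=250,178,60,50
big=cv2.resize(im[y0:y0+h,x0:x0+w],None,fx=S,fy=S,interpolation=cv2.INTER_CUBIC)
big=cv2.normalize(big,None,0,255,cv2.NORM_MINMAX)
ov=big.copy()
c=np.array([0.5021,-0.2092])
def cost(c,a):  # gradient magnitude sampled
    t=0
    for af,z in((.017,.122),(.0128,.117)):
        P=hexproj(s,c,a,af,z).astype(np.float32)
        t+=cv2.remap(gm,P[None,:,0],P[None,:,1],cv2.INTER_LINEAR).mean()
    return t
gx=cv2.Sobel(g,cv2.CV_32F,1,0);gy=cv2.Sobel(g,cv2.CV_32F,0,1);gm=np.hypot(gx,gy)
best=[]
for a in np.deg2rad(np.arange(0,60,2)):
  b=max((cost(c+np.array([dx,dy]),a),dx,dy) for dx in np.arange(-.003,.0031,.0005) for dy in np.arange(-.003,.0031,.0005))
  best.append((b[0],np.rad2deg(a),b[1],b[2]))
best.sort(reverse=True); print(*[tuple(np.round(b,4)) for b in best[:8]],sep='\n')
_,a,dx,dy=best[0]
for af,z,col in((.017,.122,(0,0,255)),(.0128,.117,(0,255,0))):
    P=(hexproj(s,c+[dx,dy],np.deg2rad(a),af,z)-[x0,y0]+.5)*S-.5
    cv2.polylines(ov,[P.round().astype(np.int32)],True,col,1)
cv2.imwrite('pics/hex1.png',cv2.resize(np.hstack([big,ov]),(800,333)))
E
```

```text
Traceback (most recent call last):
  File "hexfit.py", line 9, in hexproj
    return np.array([w2px('wrist',s,[x,y,z])[:2] for x,y in Q])
                     ~~~~^^^^^^^^^^^^^^^^^^^
  File "h.py", line 24, in w2px
    p,T=T_cw(n,s)
        ~~~~^^^^^
  File "h.py", line 10, in T_cw
    p=viewer.camera_params(n)
ValueError: time passes only in moves, steps and waits
```

```bash
python3 - <<'E'
import re
t=open('h.py').read()
t=t.replace("def T_cw(n,s):\n    p=viewer.camera_params(n)","_C={}\ndef T_cw(n,s):\n    if n not in _C: _C[n]=viewer.camera_params(n)\n    p=_C[n]")
t+='''
def proj(n,s,P):
    p,T=T_cw(n,s); P=np.atleast_2d(P)
    c=(np.linalg.inv(T)@np.c_[P,np.ones(len(P))].T)
    return np.c_[p['fx']*c[0]/c[2]+p['cx'],p['fy']*c[1]/c[2]+p['cy']]
'''
open('h.py','w').write(t)
t=open('hexfit.py').read().replace("np.array([w2px('wrist',s,[x,y,z])[:2] for x,y in Q])","proj('wrist',s,np.c_[Q,np.full(len(Q),z)])")
t+='''
def fit(im,s,c,name,x0,y0,w,h,S=8):
    g=cv2.cvtColor(im,cv2.COLOR_BGR2GRAY).astype(np.float32)
    gm=np.hypot(cv2.Sobel(g,cv2.CV_32F,1,0),cv2.Sobel(g,cv2.CV_32F,0,1))
    def cost(c,a):
        t=0
        for af,z in((.017,.122),(.0128,.117)):
            P=hexproj(s,c,a,af,z,60).astype(np.float32)
            t+=cv2.remap(gm,P[None,:,0],P[None,:,1],cv2.INTER_LINEAR).mean()
        return t
    best=[]
    for a in np.deg2rad(np.arange(0,60,2)):
        b=max((cost(c+np.array([dx,dy]),a),dx,dy) for dx in np.arange(-.003,.0031,.0005) for dy in np.arange(-.003,.0031,.0005))
        best.append((b[0],np.rad2deg(a),b[1],b[2]))
    best.sort(reverse=True); print(*[tuple(np.round(b,4)) for b in best[:6]],sep='\\n')
    _,a,dx,dy=best[0]
    big=cv2.resize(im[y0:y0+h,x0:x0+w],None,fx=S,fy=S,interpolation=cv2.INTER_CUBIC)
    big=cv2.normalize(big,None,0,255,cv2.NORM_MINMAX)
    ov=big.copy()
    for af,z,col in((.017,.122,(0,0,255)),(.0128,.117,(0,255,0))):
        P=(hexproj(s,c+[dx,dy],np.deg2rad(a),af,z)-[x0,y0]+.5)*S-.5
        cv2.polylines(ov,[P.round().astype(np.int32)],True,col,1)
    o=np.hstack([big,ov]); cv2.imwrite('pics/'+name+'.png',cv2.resize(o,(800,int(800*o.shape[0]/o.shape[1]))))
'''
open('hexfit.py','w').write(t)
E
python3 - <<'E'
from hexfit import *
im,d,s=snap('wrist')
fit(im,s,np.array([.5021,-.2092]),'hex1',250,178,60,50)
E
```

```text
(np.float64(247.5167), np.float64(0.0), np.float64(0.0005), np.float64(0.0))
(np.float64(246.6811), np.float64(58.0), np.float64(0.0005), np.float64(0.0))
(np.float64(245.9994), np.float64(56.0), np.float64(0.0005), np.float64(0.0))
(np.float64(245.8474), np.float64(2.0), np.float64(0.0005), np.float64(0.0))
(np.float64(243.9496), np.float64(54.0), np.float64(0.0005), np.float64(0.0))
(np.float64(243.1699), np.float64(4.0), np.float64(0.0005), np.float64(0.0))
```

View pics/hex1.png

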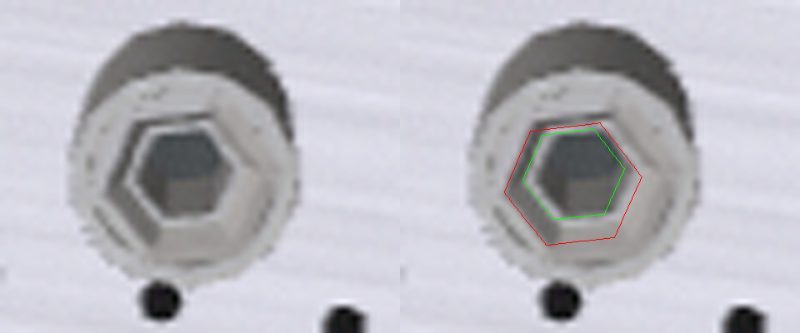

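>>> {"api": "servo_tool", "payload": {
  "motion": [
    [[0.085, -0.013, -0.003, -0.045, 0, 0, 0], [0.085, -0.026, -0.005, -0.09, 0, 0, 0], [0.085, -0.026, -0.005, -0.09, 0, 0, 0], [0.085, -0.026, -0.005, -0.09, 0, 0, 0]]
  ]
}}

```text
time_s: 2.58
tool_pos: [0.4852, -0.2184, 0.163]
ee_rot: [0.143, 0.693, 0.142, -0.692]
contact_force: [0.7, -0.2, 0.7]
gripper_width: 0.997
```

```bash
python3 - <<'E'
from hexfit import *
im,d,s=snap('wrist','wrist2'); np.save('pics/wrist2.npy',d)
print(s['tool_pos'],s['joint_positions'])
o=spotter.tip_of('wrist','socket')[:2]
for q in o: print(q, ray_z('wrist',s,*q['at'],.122))
u,v=map(int,o[0]['at'])
fit(im,s,ray_z('wrist',s,*o[0]['at'],.122)[:2],'hex2',u-40,v-35,80,70)
E
```

```text
[ 0.48523148 -0.21843498  0.16300431] [-5.61861600e-01  3.48358572e-01 -3.46513289e-01  8.73431137e-01
  1.95378192e-04  2.17485270e+00]
{'at': [283.5, 207.8], 'score': 0.75} [ 0.50418391 -0.21102755  0.122     ]
{'at': [78.6, 83.1], 'score': 0.19} [ 0.52619189 -0.07602053  0.122     ]
(np.float64(270.7874), np.float64(0.0), np.float64(-0.001), np.float64(0.0005))
(np.float64(268.7786), np.float64(58.0), np.float64(-0.001), np.float64(0.0005))
(np.float64(268.4624), np.float64(2.0), np.float64(-0.001), np.float64(0.0005))
(np.float64(268.1365), np.float64(56.0), np.float64(-0.001), np.float64(0.0005))
(np.float64(265.7622), np.float64(54.0), np.float64(-0.001), np.float64(0.0005))
(np.float64(263.3763), np.float64(4.0), np.float64(-0.001), np.float64(0.0005))
```

View pics/hex2.png

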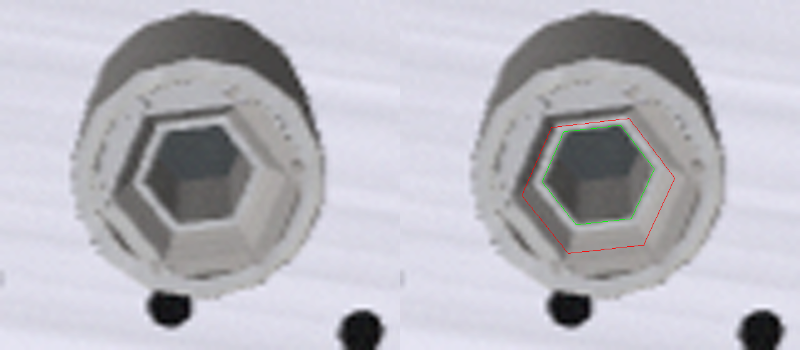

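>>> {"api": "servo_tool", "payload": {
  "motion": [
    [[0.085, 0, 0.0, 0.06, 0, 0, 0], [0.085, 0, 0.02, 0.11, 0, 0, 0.15], [0.085, 0, 0.08, 0.11, 0, 0, 0.3], [0.085, 0, 0.14, 0.11, 0, 0, 0.45], [0.085, 0, 0.2, 0.11, 0, 0, 0.6], [0.085, 0, 0.26, 0.11, 0, 0, 0.75], [0.085, 0, 0.32, 0.11, 0, 0, 0.9], [0.085, 0, 0.38, 0.11, 0, 0, 1.05], [0.085, 0, 0.44, 0.11, 0, 0, 1.17], [0.085, 0, 0.5, 0.11, 0, 0, 1.17]]
  ]
}}

```text
time_s: 3.92
tool_pos: [0.4849, 0.2854, 0.2735]
ee_rot: [0.502, 0.5, 0.501, -0.497]
contact_force: [1.1, 0.2, 0.1]
gripper_width: 0.997
```

>>> {"api": "servo_tool", "payload": {
  "motion": [
    [[0.085, 0.01, 0.01, 0, 0, 0, 0], [0.085, 0.01, 0.01, 0, 0, 0, 0], [0.085, 0.01, 0.01, 0, 0, 0, 0]]
  ]
}}

```text
time_s: 4.3
tool_pos: [0.4943, 0.2922, 0.2721]
ee_rot: [0.501, 0.499, 0.501, -0.499]
contact_force: [0.8, -0.3, 0.0]
gripper_width: 0.996
```

```bash
python3 - <<'E'
from h import *
im,d,s=snap('wrist','wrist3'); np.save('pics/wrist3.npy',d)
print(s['time_s'],s['joint_positions'],s['tool_pos'],rot(s['ee_rot']).as_matrix().round(3))
for q in ['key_bend','key_short_tip','thin_key_bend','holder']:
  for o in spotter.tip_of('wrist',q)[:3]:
    u,v=o['at'];z=d[int(v),int(u)];print(q,o['score'],o['at'],px2w('wrist',s,u,v,z).round(4))
cv2.imwrite('pics/w3c.png',cv2.resize(im[70:280,140:420],(800,600),interpolation=cv2.INTER_CUBIC))
E
```

```text
4.3 [ 4.05492942e-01  3.48445127e-01 -5.51255670e-02  1.16622543e+00
 -1.87330678e-04  1.97186989e+00] [0.49430972 0.29223202 0.27213687] [[ 0.001  1.     0.004]
 [ 0.     0.004 -1.   ]
 [-1.     0.001 -0.   ]]
key_bend 0.85 [391.6, 63.8] [0.6275 0.4298 0.0114]
key_bend 0.67 [278.3, 203.0] [0.4906 0.2871 0.1307]
key_short_tip 0.89 [287.0, 242.6] [0.4996 0.244  0.1288]
key_short_tip 0.69 [410.0, 28.9] [0.6455 0.4677 0.0099]
thin_key_bend 0.69 [460.4, 228.9] [0.724  0.231  0.0539]
thin_key_bend 0.66 [292.2, 256.2] [0.5086 0.1891 0.0492]
thin_key_bend 0.61 [213.3, 185.1] [0.398  0.2751 0.0012]
holder 0.92 [278.8, 204.8] [0.4911 0.2854 0.1313]
holder 0.79 [105.2, 146.3] [0.2824 0.3328 0.048 ]
```

View pics/w3c.png

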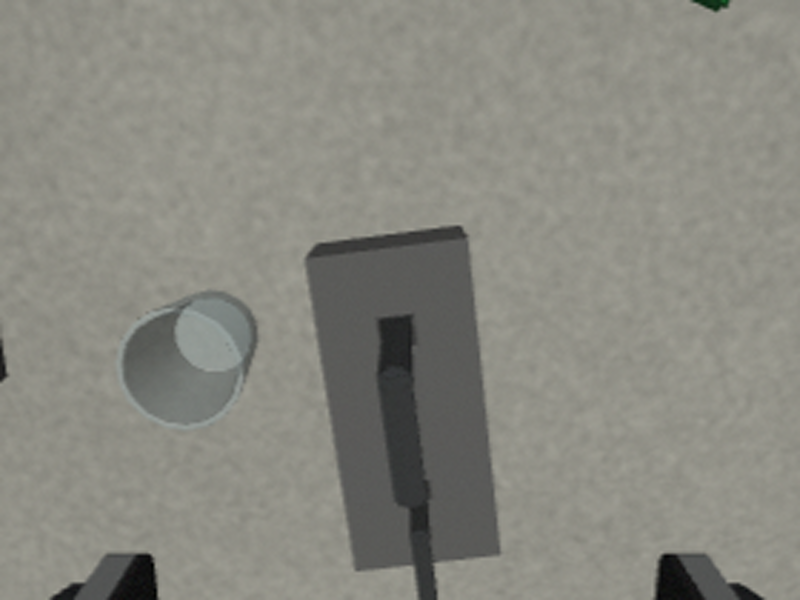

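```bash
python3 - <<'E'
from h import *
d=np.load('pics/wrist3.npy'); s=sensors.get_state()
P=cloud('wrist',s,d)
m=(P[...,2]>.120)&(P[...,2]<.145)&(P[...,0]>.44)&(P[...,0]<.56)&(P[...,1]>.2)&(P[...,1]<.36)
Q=P[m]; vv,uu=np.nonzero(m); print(len(Q),uu.min(),uu.max(),vv.min(),vv.max(), np.median(Q[:,2]))
# use rays at z=.132 for xy
X=Q[:,:2]
c=X.mean(0);U,S,V=np.linalg.svd(X-c);dv=V[0]*np.sign(-V[0,1]);n=np.array([-dv[1],dv[0]])
t=(X-c)@dv;w=(X-c)@n
print('c',c,'az',np.rad2deg(np.arctan2(dv[1],dv[0])),'t',np.percentile(t,[0,1,50,99,100]),'w',np.percentile(w,[0,2,50,98,100]))
print('start end',c+dv*t.min(),c+dv*t.max())
for a,b in zip(np.linspace(t.min(),t.max(),8)[:-1],np.linspace(t.min(),t.max(),8)[1:]):
    k=(t>=a)&(t<b);print(np.round([(a+b)/2,w[k].min(),w[k].max(),np.median(Q[k,2])],4))
# block
m=(P[...,2]>.045)&(P[...,2]<.056)&(P[...,0]>.42)&(P[...,0]<.57)&(P[...,1]>.12)&(P[...,1]<.36)
r=cv2.minAreaRect((P[m][:,:2]*1000).astype(np.float32));print(r,np.median(P[m][:,2]))
E
```

```text
590 272 288 196 247 0.12921142256129148
c [0.49229247 0.26659158] az -82.60573332582199 t [-0.0251332  -0.02466393 -0.00038813  0.02727593  0.02805661] w [-6.22123562e-03 -5.91008842e-03  4.28154807e-05  5.65811034e-03
  5.81074000e-03]
start end [0.48905792 0.29151577] [0.49590326 0.23876829]
[-0.0213 -0.0058  0.0056  0.1285]
[-0.0137 -0.0062  0.0057  0.1294]
[-0.0061 -0.0061  0.0058  0.1292]
[ 0.0015 -0.0061  0.0058  0.1293]
[ 0.0091 -0.0061  0.0058  0.1293]
[ 0.0167 -0.0062  0.0058  0.1293]
[ 0.0243 -0.006   0.0055  0.1293]
((476.98638916015625, 244.74893188476562), (105.44717407226562, 150.62379455566406), 7.457611083984375) 0.048117339593947206
```

```bash
python3 - <<'E'
import numpy as np
from scipy.optimize import least_squares
D=[([-1.29921953e+00,3.26852814e-01,-1.93486428e-01,1.05200992],[0.21696931,-0.50482334,0.23058841]),
([-5.28235099e-01,3.18620594e-01,-1.51643190e-01,1.10102284],[0.50977086,-0.21244947,0.25113069]),
([-5.61861600e-01,3.48358572e-01,-3.46513289e-01,8.73431137e-01],[0.48523148,-0.21843498,0.16300431]),
([4.05492942e-01,3.48445127e-01,-5.51255670e-02,1.16622543],[0.49430972,0.29223202,0.27213687])]
A=[];b=[]
for q,p in D:
    q1,q2,q3=q[:3]; f=q2-q3
    c,s_=np.cos(q1),np.sin(q1)
    r=c*p[0]+s_*p[1]; l=-s_*p[0]+c*p[1]
    print(r,l,p[2],q2,f,f+q[3])
    for sg in(1,):
        A.append([np.sin(q2),np.sin(f),np.cos(f),1,0]);b.append(r)
        A.append([np.cos(q2),np.cos(f),-np.sin(f),0,1]);b.append(p[2])
A=np.array(A);b=np.array(b)
x,res,rk,sv=np.linalg.lstsq(A,b,rcond=None);print(x,res,sv,A@x-b)
E
```

```text
0.54452330454188 0.07359794087759974 0.23058841 0.326852814 0.5203392419999999 1.5723491619999999
0.5473646547957423 0.07343733171050346 0.25113069 0.318620594 0.470263784 1.5712866239999999
0.5270082870553078 0.07365931743928333 0.16300431 0.348358572 0.694871861 1.568302998
0.5695024685408996 0.0735431242576792 0.27213687 0.348445127 0.403570694 1.5697961239999998
[ 0.54814801  0.07110811  0.39678745 -0.01057216 -0.15285379] [4.74515257e-07] [3.45971046 2.82431424 0.17342121 0.15247653 0.01812864] [ 5.21155382e-04  1.09861673e-04 -2.89375638e-04  1.70716388e-04
 -1.50918578e-04 -7.21589189e-05 -8.08611653e-05 -2.08419142e-04]
```

```bash
cat > key.py <<'E'
from h import *
bend=np.array([.4899,.2852,.126]); az=np.deg2rad(-82.6)
kx=np.array([np.cos(az),np.sin(az),0]);kz=np.array([0,0,1.]);ky=np.cross(kz,kx)
d=(kx-kz)/np.sqrt(2)
RG=np.c_[d,ky,np.cross(d,ky)]   # grasp tool orientation
E
python3 - <<'E'
from key import *
s=sensors.get_state();R0=rot(s['ee_rot'])
RT=R.from_matrix(RG)
rv=(RT*R0.inv()).as_rotvec();print('rotvec',rv.round(3),np.linalg.norm(rv))
for e in(-.059,.011): print(e,(bend+e*d-s['tool_pos']).round(4))
E
```

```text
rotvec [-0.784 -0.052  0.119] 0.7949496267960482
-0.059 [-0.0097  0.0347 -0.1039]
0.011 [-0.0033 -0.0144 -0.1534]
```

>>> {"api": "servo_tool", "payload": {
  "motion": [
    [[0.06, -0.002, 0.01, 0, -0.157, -0.01, 0.024], [0.06, -0.004, 0.02, -0.01, -0.314, -0.021, 0.048], [0.06, -0.006, 0.034, -0.02, -0.47, -0.031, 0.072], [0.06, -0.008, 0.034, -0.05, -0.627, -0.042, 0.095], [0.06, -0.0095, 0.034, -0.08, -0.784, -0.052, 0.119], [0.06, -0.0095, 0.034, -0.103, -0.784, -0.052, 0.119], [0.06, -0.0095, 0.034, -0.103, -0.784, -0.052, 0.119], [0.06, -0.0095, 0.034, -0.103, -0.784, -0.052, 0.119]]
  ]
}}

```text
time_s: 5.55
tool_pos: [0.4854, 0.3265, 0.17]
ee_rot: [0.694, 0.253, 0.288, -0.609]
contact_force: [-0.2, 0.4, -0.0]
gripper_width: 0.701
```

```bash
python3 - <<'E'
from key import *
im,dd,s=snap('wrist','wrist4'); im2,d2,_=snap('side','side4')
print(s['time_s'],s['joint_positions'],s['tool_pos'],'\n',rot(s['ee_rot']).as_matrix().round(3),'\n',RG.round(3))
print((bend+.011*d-s['tool_pos']).round(4))
print((R.from_matrix(RG)*rot(s['ee_rot']).inv()).as_rotvec().round(3))
# overlay expected bend, tip
for P,c in((bend,(0,0,255)),(bend+.046*kx,(0,255,0)),(bend-.07*kz,(255,0,0))):
    for I,n in((im,'wrist'),(im2,'side')):
        u=proj(n,s,P)[0];cv2.circle(I,tuple(int(x) for x in u),3,c,1)
cv2.imwrite('pics/w4.png',im);cv2.imwrite('pics/s4.png',im2)
E
```

```text
5.55 [ 0.76276334  0.85807705  0.29830444  1.5436833  -0.60586008  2.37481316] [0.48537855 0.32654322 0.17002266] 
 [[ 0.092  0.992  0.091]
 [-0.7    0.129 -0.702]
 [-0.708  0.001  0.706]] 
 [[ 0.091  0.992  0.091]
 [-0.701  0.129 -0.701]
 [-0.707 -0.     0.707]]
[ 0.0055 -0.0491 -0.0518]
[-0.002  0.001 -0.   ]
```

View pics/w4.png

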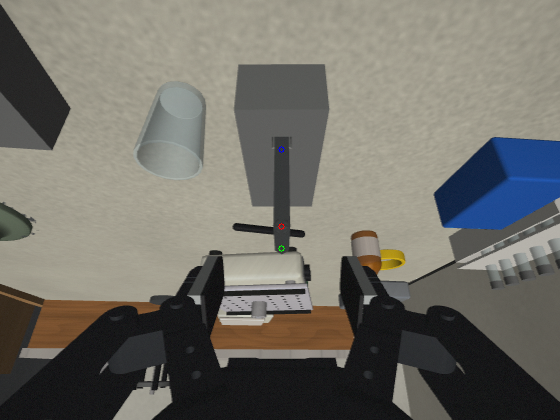

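View pics/s4.png

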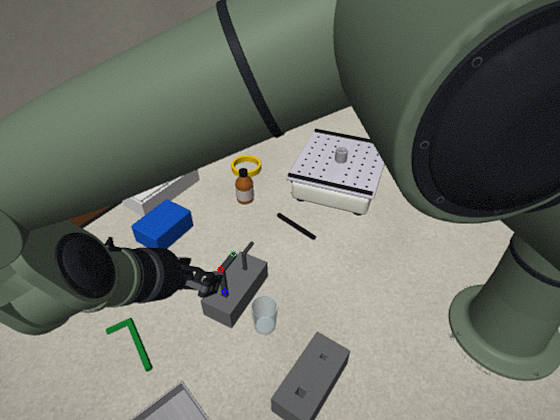

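>>> {"api": "servo_tool", "payload": {
  "motion": [
    [[0.06, 0.0018, -0.016, -0.017, 0, 0, 0], [0.06, 0.0036, -0.032, -0.034, 0, 0, 0], [0.06, 0.0055, -0.0495, -0.051, 0, 0, 0], [0.06, 0.0055, -0.0495, -0.051, 0, 0, 0], [0.035, 0.0055, -0.0495, -0.051, 0, 0, 0], [0.02, 0.0055, -0.0495, -0.051, 0, 0, 0]]
  ],
  "newtons": 60
}}

```text
time_s: 6.4
tool_pos: [0.4907, 0.2782, 0.1184]
ee_rot: [0.694, 0.253, 0.288, -0.609]
contact_force: [-0.6, -0.0, -0.2]
gripper_width: 0.282
```

```bash
python3 - <<'E'
from key import *
im,dd,s=snap('wrist','wrist5'); im2,d2,_=snap('side','side5')
print(s['time_s'],s['joint_positions'],s['tool_pos'],s['gripper_width'],s['contact_force'])
print((bend+.011*d-s['tool_pos']).round(4))
cv2.imwrite('pics/s5.png',cv2.resize(im2[200:340,150:300],(640,600),interpolation=cv2.INTER_CUBIC))
E
```

```text
6.4 [ 0.70551469  0.83607691  0.1156909   1.34658111 -0.63465987  2.31209863] [0.49069732 0.27818385 0.11844145] 0.2824346415650435 [-0.63366963 -0.03022584 -0.23369684]
[ 0.0002 -0.0007 -0.0002]
```

View pics/wrist5.png

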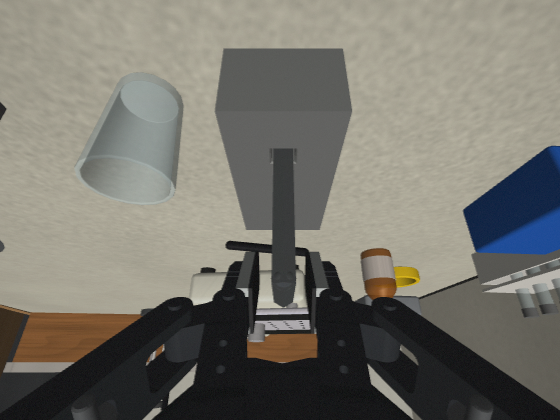

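View pics/s5.png

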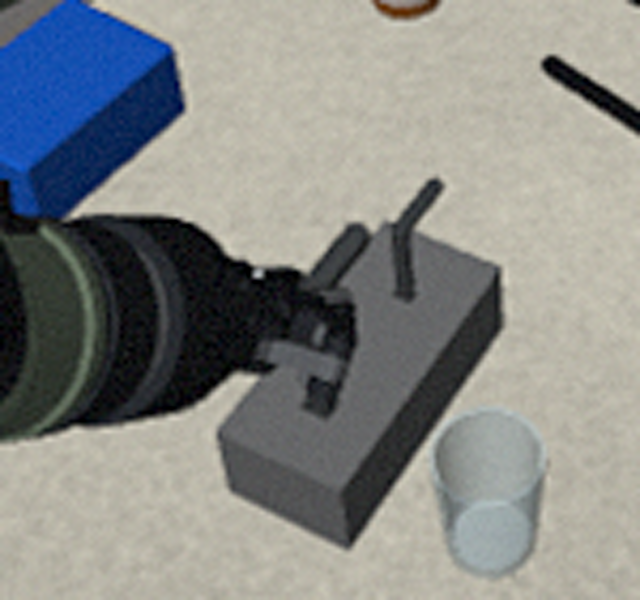

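>>> {"api": "servo_tool", "payload": {
  "motion": [
    [[0.008, 0, 0, 0, 0, 0, 0], [0.008, 0, 0, 0, 0, 0, 0], [0.008, 0, 0, 0, 0, 0, 0], [0.008, 0, 0, 0, 0, 0, 0]]
  ],
  "newtons": 60
}}

```text
time_s: 7.0
tool_pos: [0.4905, 0.2776, 0.1178]
ee_rot: [0.694, 0.253, 0.288, -0.609]
contact_force: [0.1, 2.9, 4.8]
gripper_width: 0.114
```

>>> {"api": "servo_tool", "payload": {
  "motion": [
    [[0.008, 0, 0, 0.015, 0, 0, 0], [0.008, 0, 0, 0.03, 0, 0, 0], [0.008, 0, 0, 0.06, 0, 0, 0], [0.008, 0, 0, 0.1, 0, 0, 0], [0.008, 0, 0, 0.14, 0, 0, 0], [0.008, 0, 0, 0.18, 0, 0, 0], [0.008, 0, 0, 0.18, 0, 0, 0], [0.008, 0, 0, 0.18, 0, 0, 0]]
  ]
}}

```text
time_s: 8.0
tool_pos: [0.4899, 0.2766, 0.2983]
ee_rot: [0.694, 0.252, 0.288, -0.609]
contact_force: [-0.5, 0.1, -1.7]
gripper_width: 0.12
```

```bash
python3 - <<'E'
from key import *
im,dd,s=snap('wrist','wrist6'); im2,d2,_=snap('side','side6')
np.save('pics/wrist6.npy',dd)
print(s['time_s'],s['joint_positions'],s['tool_pos'],s['gripper_width'],s['contact_force'])
E
```

```text
8.0 [ 0.70470639  0.69646343  0.32199617  1.69504559 -0.63567679  2.31169121] [0.48991534 0.27660485 0.29828276] 0.12037245098216752 [-0.48952408  0.13257225 -1.7452017 ]
```

View pics/wrist6.png

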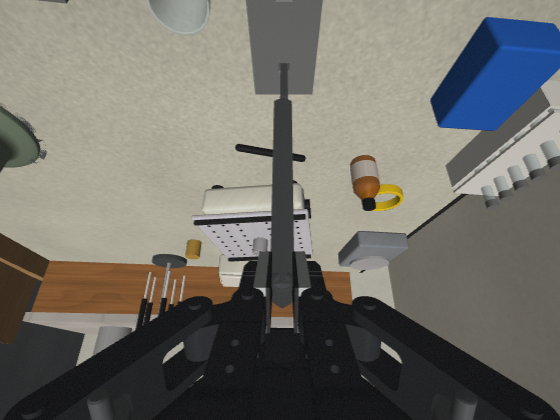

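View pics/side6.png

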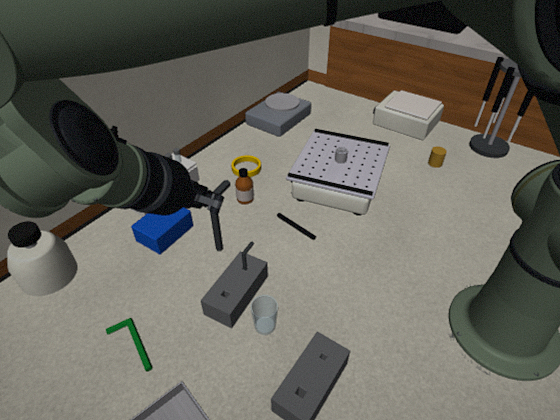

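```bash
cat > kin.py <<'E'
import numpy as np
from scipy.optimize import least_squares
from scipy.spatial.transform import Rotation as R
D=[([-1.29921953e+00,3.26852814e-01,-1.93486428e-01,1.05200992,0,1.43658916],[0.21696931,-0.50482334,0.23058841]),
([-5.28235099e-01,3.18620594e-01,-1.51643190e-01,1.10102284,-.000535,2.20726974],[0.50977086,-0.21244947,0.25113069]),
([-5.61861600e-01,3.48358572e-01,-3.46513289e-01,8.73431137e-01,.000195,2.17485],[0.48523148,-0.21843498,0.16300431]),
([4.05492942e-01,3.48445127e-01,-5.51255670e-02,1.16622543,-.000187,1.97187],[0.49430972,0.29223202,0.27213687]),
([0.76276334,0.85807705,0.29830444,1.5436833,-0.60586008,2.37481316],[0.48537855,0.32654322,0.17002266]),
([0.70551469,0.83607691,0.1156909,1.34658111,-0.63465987,2.31209863],[0.49069732,0.27818385,0.11844145]),
([0.70470639,0.69646343,0.32199617,1.69504559,-0.63567679,2.31169121],[0.48991534,0.27660485,0.29828276])]
def fkR(q):
    th=q[1]-q[2]+q[3]
    return R.from_euler('z',q[0])*R.from_euler('y',th)*R.from_euler('z',q[4])*R.from_euler('x',SG*q[5]+C6)
def fkp(q,x):
    L1,A,B,a,b,Lt,d,z0=x
    th=q[1]-q[2]+q[3];f=q[1]-q[2]
    c,s=np.cos,np.sin
    p=np.array([L1*s(q[1])+A*s(f)+B*c(f)+a*c(th)+b*s(th), d, z0+L1*c(q[1])+A*c(f)-B*s(f)-a*s(th)+b*c(th)])
    p+=Lt*np.array([c(q[4])*c(th),s(q[4]),-c(q[4])*s(th)])
    return R.from_euler('z',q[0]).apply(p)
SG,C6=1,0
X=least_squares(lambda x:np.concatenate([fkp(q,x)-p for q,p in D]+[1e-4*(x-[.45,.0,.4,0,.1,.3,.07,.2])]),[.45,.0,.4,0.,.1,.3,.07,.2],xtol=1e-14,ftol=1e-14).x
RD=R.from_matrix([[.001,1,.004],[0,.004,-1],[-1,.001,0]])
def setq6():
    global SG,C6
    q1=D[0][0];Q0=np.array([-0.14193643,-0.69256227,-0.14303153,0.69264243]);Ra=R.from_quat(Q0[[1,2,3,0]])
    best=None
    for sg in(1,-1):
        SG,C6=sg,0
        al=(fkR(D[0][0]).inv()*Ra).as_rotvec()[0]
        C=al
        SG,C6=sg,C
        e=(fkR(D[3][0]).inv()*RD).magnitude()+(fkR(D[0][0]).inv()*Ra).magnitude()
        if best is None or e<best[0]: best=(e,sg,C)
    SG,C6=best[1:];return best
B6=setq6()
LIM=np.array([[-2.65,2.65],[-0.97,1.79],[-1.3,1.35],[-1.93,2.1],[-1.47,1.37],[-3.14,3.14]])
def ik(p,Rm,q0):
    def f(q): return np.r_[(fkp(q,X)-p)*10,(fkR(q).inv()*Rm).as_rotvec()]
    r=least_squares(f,np.clip(q0,LIM[:,0]+.01,LIM[:,1]-.01),bounds=(LIM[:,0],LIM[:,1]))
    return r.x,np.abs(r.fun).max()
if __name__=='__main__':
    print(X.round(4),B6)
    for q,p in D: print(((fkp(q,X)-p)*1000).round(2))
E
python3 kin.py
```

```text
[ 0.514   0.0697  0.3982  0.1183 -0.      0.3036  0.0736  0.3032] (0.00048052382626882133, 1, np.float64(-8.349002406110049e-09))
[0. 0. 0.]
[-0. -0.  0.]
[-0. -0. -0.]
[ 0. -0.  0.]
[ 0. -0.  0.]
[-0. -0. -0.]
[ 0.  0. -0.]
```

```bash
cat > plan.py <<'E'
from kin import *
S=np.array([.5037,-.2107,.122])
def seat(psi,up=0,e=.011):
    u=np.array([np.cos(psi),np.sin(psi),0]);z=np.array([0,0,1.])
    dd=(u-z)/np.sqrt(2);y=np.cross(u,z);Rm=R.from_matrix(np.c_[dd,y,np.cross(dd,y)])
    return S+[0,0,.023+up]+e*dd,Rm
if __name__=='__main__':
    q0=np.array(D[-1][0])
    for deg in range(0,360,60):
        for up in(.12,0):
            p,Rm=seat(np.deg2rad(deg),up)
            best=min((ik(p,Rm,np.r_[-.4,.6,.2,1.2,x5,x6]) for x5 in(-.5,.5) for x6 in(-2.5,-1,1,2.5)),key=lambda t:t[1])
            print(deg,up,best[0].round(2),best[1].round(4))
E
python3 plan.py
```

```text
0 0.12 [-0.82 -0.06 -0.89  0.14  0.54  2.49] 0.0
0 0 [-0.82  0.2  -1.06 -0.29  0.54  2.49] 0.0
60 0.12 [-0.9   0.47 -0.16  1.3   0.72  1.06] 0.0
60 0 [-0.9   0.6  -0.29  1.04  0.72  1.06] 0.0
120 0.12 [-0.67  0.89  0.55  1.98  0.26  0.27] 0.0
120 0 [-0.67  0.97  0.41  1.76  0.26  0.27] 0.0
180 0.12 [-0.39  0.94  0.66  2.03 -0.27 -0.28] 0.0
180 0 [-0.39  1.02  0.5   1.8  -0.27 -0.28] 0.0
240 0.12 [-0.17  0.55 -0.02  1.33 -0.73 -1.09] 0.0
240 0 [-0.17  0.67 -0.15  1.08 -0.73 -1.09] 0.0
300 0.12 [-0.26  0.01 -0.82  0.12 -0.52 -2.53] 0.0
300 0 [-0.26  0.25 -0.98 -0.28 -0.52 -2.53] 0.0
```

```bash
python3 - <<'E'
from key import *
dd=np.load('pics/wrist6.npy'); im=cv2.imread('pics/wrist6.png')
p=viewer.camera_params('wrist');M=np.array(p['mount'])
v,u=np.mgrid[:420,:560]
c=np.stack([(u-p['cx'])/p['fx']*dd,(v-p['cy'])/p['fy']*dd,dd,np.ones_like(dd)],-1)
P=(c@M.T)[...,:3]
m=(dd>0)&(v>95)&(v<245)&(abs(u-283)<14)&(dd<.3)
print(m.sum())
# strip centre columns
for vv in range(96,300,8):
    row=np.nonzero((dd[vv]>0)&(dd[vv]<.27)&(abs(np.arange(560)-283)<25))[0]
    if len(row): print(vv,row.min(),row.max(),P[vv,283].round(4))
k=m&(abs(u-283)<4); Q=P[k]
A=np.c_[Q[:,0],np.ones(len(Q))];(sl,ic),*_=np.linalg.lstsq(A,Q[:,2],rcond=None);print('slope',sl,np.rad2deg(np.arctan(sl)),ic)
s=sensors.get_state()
kxt=np.array([1,0,1])/2**.5; lt=np.array([1,0,-1])/2**.5; b=np.array([-.011,0,0])
T=np.linalg.inv(M)
for nm,X in(('bend',b),('long end outer face',b+.12*lt-.006*kxt),('long end inner',b+.12*lt+.006*kxt),('outer corner',b-.006*lt-.006*kxt)):
    q=T@np.append(X,1);print(nm,X.round(4),(p['fx']*q[0]/q[2]+p['cx']).round(1),(p['fy']*q[1]/q[2]+p['cy']).round(1))
E
```

```text
2982
104 274 291 [ 0.0656  0.0004 -0.0851]
112 274 291 [ 0.0602  0.0004 -0.0801]
120 273 291 [ 0.0563  0.0003 -0.0752]
128 273 291 [ 0.051   0.0003 -0.0706]
136 273 291 [ 0.0472  0.0003 -0.066 ]
144 273 291 [ 0.0421  0.0003 -0.0616]
152 273 291 [ 0.0377  0.0003 -0.0574]
160 272 291 [ 0.0335  0.0003 -0.0532]
168 272 292 [ 0.0308  0.0003 -0.049 ]
176 272 292 [ 0.0259  0.0002 -0.0453]
184 272 292 [ 0.0225  0.0002 -0.0414]
192 272 292 [ 0.019   0.0002 -0.0377]
200 271 292 [ 0.0154  0.0002 -0.0341]
208 271 292 [ 0.0111  0.0002 -0.0309]
216 271 292 [ 0.008   0.0002 -0.0274]
224 271 292 [ 0.0046  0.0002 -0.0242]
232 271 293 [ 0.0017  0.0002 -0.0208]
240 271 293 [-0.0012  0.0002 -0.0176]
248 270 293 [-0.0046  0.0001 -0.0148]
256 259 305 [-0.0061  0.0001 -0.0111]
264 259 307 [-0.0096  0.0001 -0.0085]
272 259 307 [-0.0129  0.0001 -0.0059]
280 259 307 [-0.0167  0.0001 -0.0038]
288 259 307 [-0.0161  0.0001  0.0009]
296 259 307 [-0.007   0.0002  0.0114]
slope -0.9959226555370494 -44.882954229850206 -0.01894249937493672
bend [-0.011  0.     0.   ] 282.7 280.7
long end outer face [ 0.0696  0.     -0.0891] 282.4 97.8
long end inner [ 0.0781  0.     -0.0806] 282.4 111.5
outer corner [-0.0195  0.      0.    ] 282.8 290.3
```

```bash
cat > moves.py <<'E'
from plan import *
from h import sensors, rot
import numpy as np
def rowcheck(rows,p0,R0,q):
    q=np.array(q);
    for r in rows:
        P=p0+np.array(r[:3]);Rm=R.from_rotvec(r[3:])*R0
        qn,e=ik(P,Rm,q);sp=np.abs(qn-q)/.125/np.array([2.57,2.57,3.14,3.14,3.14,3.14])
        print(np.round(r,3).tolist(),qn.round(2),'spd',sp.max().round(2),'err',e.round(4));q=qn
    return q
E
python3 - <<'E'
from moves import *
from key import ky
s=sensors.get_state();p0=s['tool_pos'];R0=rot(s['ee_rot'])
pT,RT=seat(np.deg2rad(60),.10)
rows=[]
for i in range(1,11):
    a=np.pi/2*min(i/9,1)
    rows.append([0,-.03*i,0,*(a*ky)])
q=rowcheck(rows,p0,R0,s['joint_positions'])
p1=p0+[0,-.30,0];R1=R.from_rotvec(np.pi/2*ky)*R0
rv=(RT*R1.inv()).as_rotvec();print(rv,pT-p1)
rows=[[*((pT-p1)*min(i/6,1)),*(rv*min(i/6,1))] for i in range(1,9)]
rowcheck(rows,p1,R1,q)
E
```

```text
[0.0, -0.03, 0.0, 0.173, 0.022, -0.0] [ 0.61  0.54  0.16  1.5  -0.53  2.14] spd 0.49 err 0.0
[0.0, -0.06, 0.0, 0.346, 0.045, -0.0] [ 0.5   0.41  0.02  1.35 -0.41  1.98] spd 0.42 err 0.0
[0.0, -0.09, 0.0, 0.519, 0.067, -0.0] [ 0.37  0.31 -0.08  1.25 -0.26  1.82] spd 0.41 err 0.0
[0.0, -0.12, 0.0, 0.692, 0.09, -0.0] [ 0.22  0.24 -0.15  1.19 -0.09  1.66] spd 0.47 err 0.0
[0.0, -0.15, 0.0, 0.865, 0.112, -0.0] [ 0.05  0.21 -0.19  1.18  0.09  1.49] spd 0.51 err 0.0
[0.0, -0.18, 0.0, 1.038, 0.135, -0.0] [-0.11  0.22 -0.2   1.22  0.25  1.32] spd 0.51 err 0.0
[0.0, -0.21, 0.0, 1.212, 0.157, -0.0] [-0.26  0.27 -0.18  1.3   0.4   1.14] spd 0.48 err 0.0
[0.0, -0.24, 0.0, 1.385, 0.18, -0.0] [-0.4   0.36 -0.13  1.42  0.52  0.95] spd 0.48 err 0.0
[0.0, -0.27, 0.0, 1.558, 0.202, -0.0] [-0.51  0.48 -0.07  1.57  0.6   0.76] spd 0.49 err 0.0
[0.0, -0.3, 0.0, 1.558, 0.202, -0.0] [-0.56  0.5  -0.03  1.61  0.58  0.71] spd 0.14 err 0.0
[ 0.00174379  0.00087032 -0.65567322] [ 0.01792133 -0.18050167 -0.05962251]
[0.003, -0.03, -0.01, 0.0, 0.0, -0.109] [-0.62  0.5  -0.06  1.56  0.6   0.75] spd 0.21 err 0.0
[0.006, -0.06, -0.02, 0.001, 0.0, -0.219] [-0.69  0.5  -0.09  1.5   0.62  0.8 ] spd 0.2 err 0.0
[0.009, -0.09, -0.03, 0.001, 0.0, -0.328] [-0.75  0.49 -0.11  1.45  0.65  0.85] spd 0.19 err 0.0
[0.012, -0.12, -0.04, 0.001, 0.001, -0.437] [-0.81  0.49 -0.14  1.39  0.67  0.91] spd 0.17 err 0.0
[0.015, -0.15, -0.05, 0.001, 0.001, -0.546] [-0.86  0.49 -0.16  1.32  0.69  0.98] spd 0.17 err 0.0
[0.018, -0.181, -0.06, 0.002, 0.001, -0.656] [-0.9   0.49 -0.19  1.25  0.72  1.06] spd 0.19 err 0.0
[0.018, -0.181, -0.06, 0.002, 0.001, -0.656] [-0.9   0.49 -0.19  1.25  0.72  1.06] spd 0.0 err 0.0
[0.018, -0.181, -0.06, 0.002, 0.001, -0.656] [-0.9   0.49 -0.19  1.25  0.72  1.06] spd 0.0 err 0.0
```

>>> {"api": "servo_tool", "payload": {
  "motion": [
    [[0.008, 0, -0.03, 0, 0.173, 0.022, 0], [0.008, 0, -0.06, 0, 0.346, 0.045, 0], [0.008, 0, -0.09, 0, 0.519, 0.067, 0], [0.008, 0, -0.12, 0, 0.692, 0.09, 0], [0.008, 0, -0.15, 0, 0.865, 0.112, 0], [0.008, 0, -0.18, 0, 1.038, 0.135, 0], [0.008, 0, -0.21, 0, 1.212, 0.157, 0], [0.008, 0, -0.24, 0, 1.385, 0.18, 0], [0.008, 0, -0.27, 0, 1.558, 0.202, 0], [0.008, 0, -0.3, 0, 1.558, 0.202, 0]]
  ],
  "newtons": 80
}}

```text
time_s: 9.35
tool_pos: [0.4885, -0.0257, 0.2935]
ee_rot: [0.283, 0.61, 0.695, -0.254]
contact_force: [0.7, -0.2, -1.1]
gripper_width: 0.117
```

>>> {"api": "servo_tool", "payload": {
  "motion": [
    [[0.008, 0.003, -0.03, -0.01, 0, 0, -0.109], [0.008, 0.006, -0.06, -0.02, 0, 0, -0.219], [0.008, 0.009, -0.09, -0.03, 0, 0, -0.328], [0.008, 0.012, -0.12, -0.04, 0, 0, -0.437], [0.008, 0.015, -0.15, -0.05, 0, 0, -0.546], [0.008, 0.018, -0.18, -0.06, 0, 0, -0.656], [0.008, 0.018, -0.18, -0.06, 0, 0, -0.656], [0.008, 0.018, -0.18, -0.06, 0, 0, -0.656], [0.008, 0.018, -0.18, -0.06, 0, 0, -0.656]]
  ]
}}

```text
time_s: 10.48
tool_pos: [0.5082, -0.2019, 0.2373]
ee_rot: [0.191, 0.8, 0.462, -0.331]
contact_force: [0.5, 0.1, -0.8]
gripper_width: 0.115
```

```bash
python3 - <<'E'
from plan import *
from h import *
im,dd,s=snap('wrist','wrist7'); im2,d2,_=snap('side','side7'); im3,d3,_=snap('top','top7')
np.save('pics/wrist7.npy',dd);np.save('pics/side7.npy',d2);np.save('pics/top7.npy',d3)
print(s['time_s'],s['joint_positions'],s['tool_pos'],s['gripper_width'],s['contact_force'])
pT,RT=seat(np.deg2rad(60),.10)
print(pT-s['tool_pos'],(RT*rot(s['ee_rot']).inv()).as_rotvec().round(4))
o=np.zeros((600,800,3),np.uint8)
cv2.imwrite('pics/s7.png',cv2.resize(im2[80:220,240:430],(800,590),interpolation=cv2.INTER_CUBIC))
cv2.imwrite('pics/t7.png',cv2.resize(im3[140:270,340:480],(646,600),interpolation=cv2.INTER_CUBIC))
E
```

```text
10.475 [-0.90152826  0.48476559 -0.19202134  1.2471079   0.7177405   1.05954207] [ 0.50815753 -0.20190256  0.23733515] 0.11492963156829455 [ 0.5403071   0.0815137  -0.78727796]
[-0.00056845 -0.00206134 -0.00011333] [-0.0002  0.0005  0.0005]
```

View pics/wrist7.png

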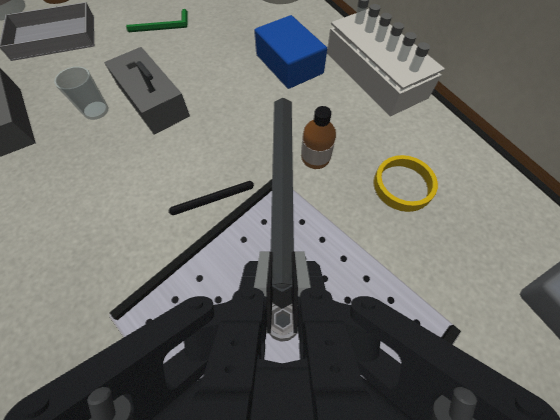

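View pics/s7.png

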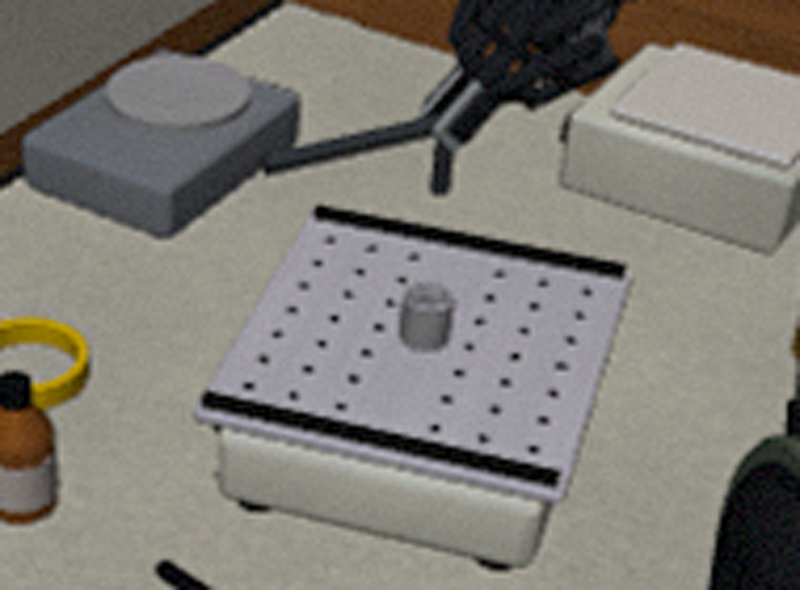

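View pics/t7.png

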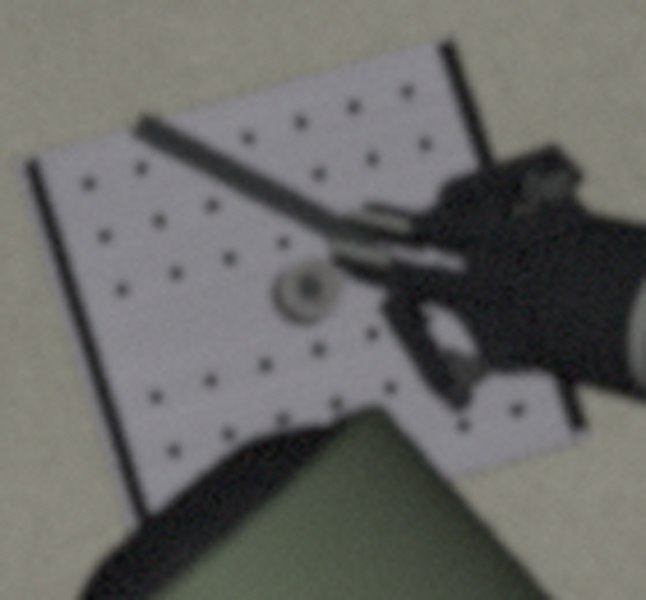

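```bash
python3 - <<'E'
from plan import *
from h import *
s=sensors.get_state();Rm=rot(s['ee_rot']).as_matrix();t=np.array(s['tool_pos'])
dd=Rm[:,0];zt=Rm[:,2]
kx=(Rm[:,0]+Rm[:,2])/2**.5; la=(Rm[:,0]-Rm[:,2])/2**.5
b=t-.011*dd; tip=b+.046*kx; le=b+.12*la
print('bend',b,'tip',tip,'kx',kx.round(3))
for n in('side','wrist','top'):
    print(n,'pred tip',proj(n,s,tip).round(1),'bend',proj(n,s,b).round(1),'longend',proj(n,s,le).round(1),'socket',proj(n,s,S).round(1))
    for q in('socket','key_short_tip','key_bend','key_long_end'):
        print('  ',q,[(np.round(o['at'],1).tolist(),round(o['score'],2)) for o in spotter.tip_of(n,q)[:3]])
im=cv2.imread('pics/wrist7.png');cv2.imwrite('pics/w7c.png',cv2.resize(im[270:350,230:335],(788,600),interpolation=cv2.INTER_CUBIC))
im=cv2.imread('pics/side7.png');cv2.imwrite('pics/s7c.png',cv2.resize(im[90:170,300:400],(750,600),interpolation=cv2.INTER_CUBIC))
E
```

```text
bend [ 0.50443214 -0.20889969  0.24518728] tip [ 0.50448218 -0.20891616  0.19918731] kx [ 0.001 -0.    -1.   ]
side pred tip [[343.5 124.2]] bend [[345.5 107.8]] longend [[302.1 117.9]] socket [[341.  149.5]]
   socket [([342.9, 149.1], 0.76), ([294.7, 225.0], 0.5)]
   key_short_tip [([344.7, 120.6], 0.76), ([104.9, 333.6], 0.61)]
   key_bend [([128.9, 323.8], 0.79), ([344.1, 110.7], 0.56)]
   key_long_end [([152.5, 366.1], 0.64), ([305.4, 116.1], 0.6)]
wrist pred tip [[282.8 296.2]] bend [[283.1 277. ]] longend [[282.8 101.3]] socket [[282.7 317. ]]
   socket [([285.2, 315.8], 0.75)]
   key_short_tip [([181.7, 11.7], 0.85), ([283.2, 298.6], 0.6)]
   key_bend [([282.9, 280.4], 0.97), ([181.4, 23.3], 0.75)]
   key_long_end [([279.5, 105.2], 0.69), ([124.8, 29.8], 0.58), ([403.3, 184.3], 0.18)]
top pred tip [[414.2 195.6]] bend [[418.9 191.9]] longend [[369.5 166.2]] socket [[407.9 201.6]]
   socket [([406.3, 201.6], 0.46)]
   key_short_tip [([141.7, 161.0], 0.77)]
   key_bend [([158.2, 166.0], 0.88), ([416.6, 191.4], 0.66)]
   key_long_end [([134.9, 212.5], 0.9), ([368.2, 167.3], 0.89)]
```

View pics/w7c.png

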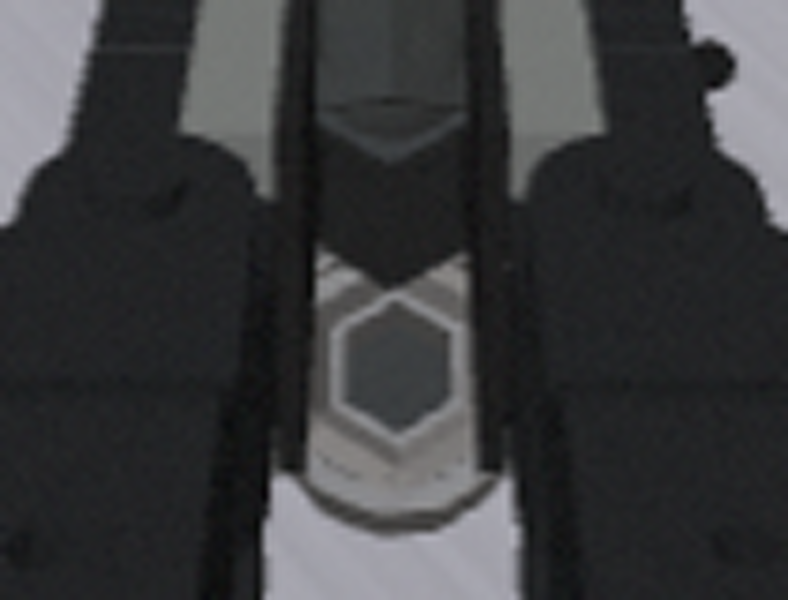

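View pics/s7c.png

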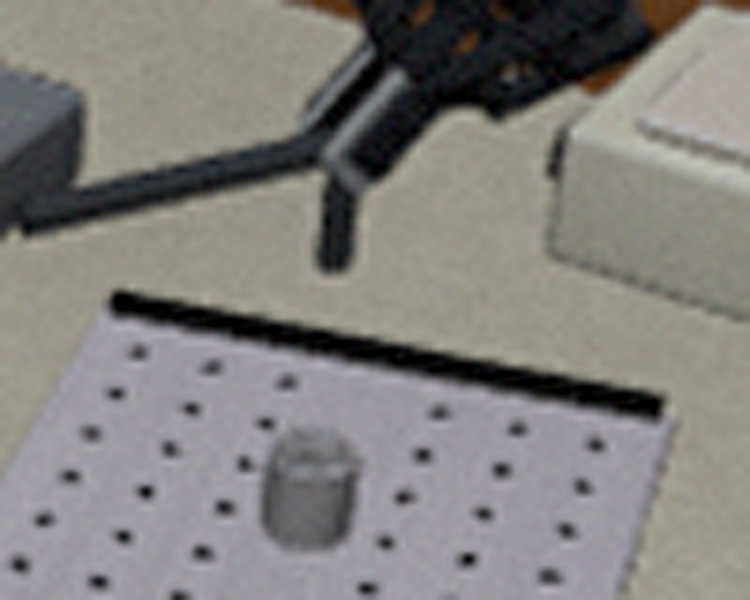

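```bash
python3 - <<'E'
from plan import *
from h import *
s=sensors.get_state()
for z in (.116,.117,.118): print(z,ray_z('wrist',s,282.8,319.3,z), ray_z('wrist',s,282.8,319.3+1,z))
# side camera: head top ellipse centre crop (308,455)
u=300+310/7.5;v=90+456/7.5;print(u,v,ray_z('side',s,u,v,.122))
# measured tip end in side: bottom center crop (333,262)
tip=np.array([.5045,-.2089,.1992]);print(proj('side',s,tip),300+333/7.5,90+265/7.5)
E
```

```text
0.116 [ 0.50303058 -0.21239638  0.116     ] [ 0.50261697 -0.21310686  0.116     ]
0.117 [ 0.50296156 -0.212506    0.117     ] [ 0.50254946 -0.2132139   0.117     ]
0.118 [ 0.50289254 -0.21261563  0.118     ] [ 0.50248194 -0.21332094  0.118     ]
341.3333333333333 150.8 [ 0.49991823 -0.20575079  0.122     ]
[[343.47870325 124.2390287 ]] 344.4 125.33333333333334
```

>>> {"api": "servo_tool", "payload": {
  "motion": [
    [[0.008, -0.0006, -0.0012, -0.02, 0, 0, 0], [0.008, -0.0011, -0.0023, -0.04, 0, 0, 0], [0.008, -0.0011, -0.0023, -0.055, 0, 0, 0], [0.008, -0.0011, -0.0023, -0.07, 0, 0, 0], [0.008, -0.0011, -0.0023, -0.07, 0, 0, 0], [0.008, -0.0011, -0.0023, -0.07, 0, 0, 0], [0.008, -0.0011, -0.0023, -0.07, 0, 0, 0]]
  ],
  "newtons": 50
}}

```text
time_s: 12.1
tool_pos: [0.5073, -0.2054, 0.1679]
ee_rot: [0.192, 0.801, 0.461, -0.331]
contact_force: [0.4, -0.6, -1.2]
gripper_width: 0.113
```

```bash
cat > st.py <<'E'
from plan import *
from h import *
def st():
    s=sensors.get_state();Rm=rot(s['ee_rot']).as_matrix();t=np.array(s['tool_pos'])
    kx=(Rm[:,0]+Rm[:,2])/2**.5
    b=t-.011*Rm[:,0]; tip=b+.046*kx
    print('t',s['time_s'],'tip',tip.round(4),'kx',kx.round(4),'F',s['contact_force'].round(1),'M',s['wrist_torque'].round(2),'gw',round(s['gripper_width'],3))
    return s,b,tip
E
python3 - <<'E'
from st import *
s,b,tip=st()
im,_,_=snap('side','side8');im2,_,_=snap('wrist','wrist8')
a=cv2.resize(im[100:180,300:400],(500,400),interpolation=cv2.INTER_CUBIC);c=cv2.resize(im2[260:350,230:335],(466,400),interpolation=cv2.INTER_CUBIC)
cv2.imwrite('pics/c8.png',cv2.resize(np.hstack([a,c]),(800,331)))
E
```

```text
t 12.1 tip [ 0.5035 -0.2122  0.1297] kx [ 0.002 -0.001 -1.   ] F [ 0.4 -0.6 -1.2] M [-0.79  0.49  0.05] gw 0.113
```

View pics/c8.png

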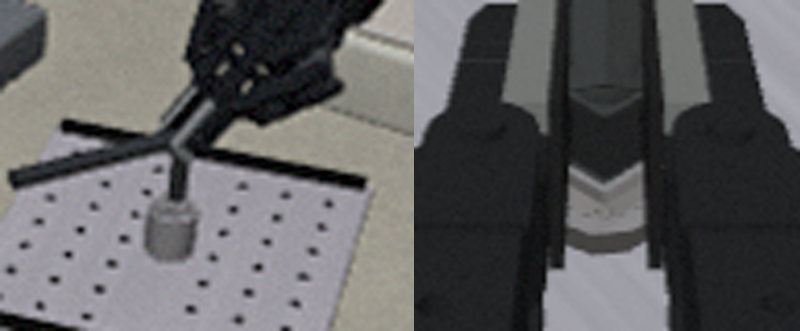

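```bash
python3 - <<'E'
from st import *
s=sensors.get_state()
tip=np.array([.5035,-.2122,.1297])
print(proj('side',s,tip),proj('side',s,S),proj('side',s,tip+[0,0,.02]))
print('1mm x,y',proj('side',s,S+[.001,0,0])-proj('side',s,S),proj('side',s,S+[0,.001,0])-proj('side',s,S))
im=cv2.imread('pics/side8.png');cv2.imwrite('pics/s8c.png',cv2.resize(im[128:168,318:368],(750,600),interpolation=cv2.INTER_CUBIC))
E
```

```text
[[341.62714659 146.82734026]] [[340.99118637 149.48539554]] [[342.41384155 140.41400783]]
1mm x,y [[-0.32810235 -0.12233297]] [[-0.18207443  0.17106352]]
```

View pics/s8c.png

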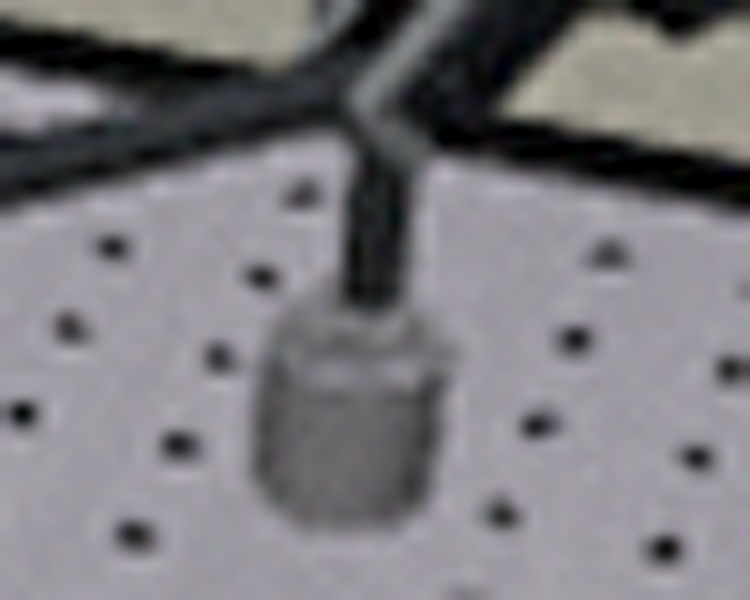

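```bash
python3 - <<'E'
from st import *
s=sensors.get_state()
tip=np.array([.5035,-.2122,.1297]);u=np.array([.5,.866,0])
for nm,X in(('tip back corner',tip-u*.0058),('tip+2mm back',tip-u*.0069+[0,0,.002]),('rim',S-u*.0165),('mouth back corner',S-u*.0098),('inner back corner .117',S-u*.0074-[0,0,.005]),('head bottom back',S-u*.0165-[0,0,.032]),('bend outer corner',tip+[0,0,.046]-u*.006+[0,0,.006])):
    print(nm,proj('wrist',s,X).round(1))
print('per mm along u',proj('wrist',s,S+u*.001)-proj('wrist',s,S))
im=cv2.imread('pics/wrist8.png');cv2.imwrite('pics/w8c.png',cv2.resize(im[275:325,252:314],(744,600),interpolation=cv2.INTER_CUBIC))
E
```

```text
tip back corner [[283.  305.7]]
tip+2mm back [[283. 307.]]
rim [[282.1 323.2]]
mouth back corner [[282.1 312.1]]
inner back corner .117 [[282.  309.5]]
head bottom back [[281.9 328.8]]
bend outer corner [[283.7 286.4]]
per mm along u [[-0.00353324 -1.55994621]]
```

View pics/w8c.png

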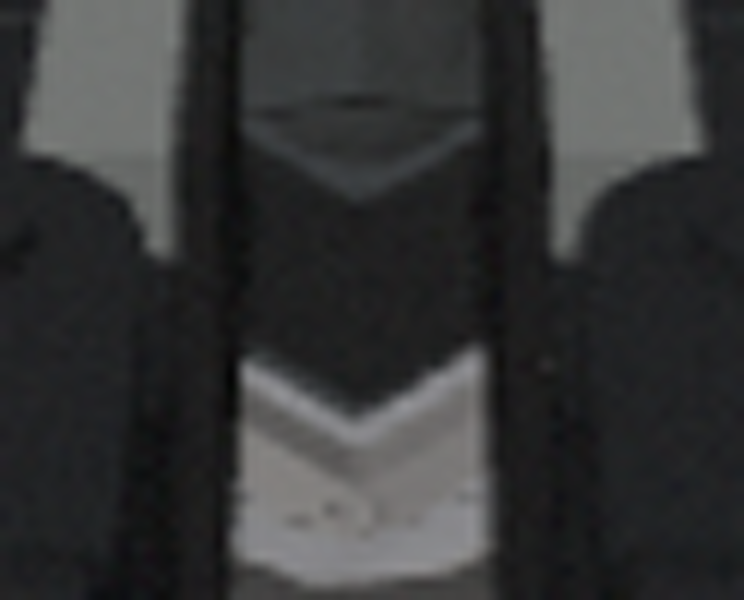

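>>> {"api": "servo_tool", "payload": {
  "motion": [
    [[0.008, 0.0013, 0.0028, 0, 0, 0, 0], [0.008, 0.0013, 0.0028, 0, 0, 0, 0], [0.008, 0.0013, 0.0028, -0.003, 0, 0, 0], [0.008, 0.0013, 0.0028, -0.006, 0, 0, 0], [0.008, 0.0013, 0.0028, -0.006, 0, 0, 0]]
  ]
}}

```text
time_s: 12.82
tool_pos: [0.5082, -0.2022, 0.1609]
ee_rot: [0.191, 0.801, 0.461, -0.331]
contact_force: [-0.6, -0.1, -0.7]
gripper_width: 0.115
```

```bash
cat > look.py <<'E'
import sys
from st import *
k=sys.argv[1]
s,b,tip=st()
im,_,_=snap('side','side'+k);im2,_,_=snap('wrist','wrist'+k)
a=cv2.resize(im[123:173,318:368],(500,500),interpolation=cv2.INTER_CUBIC);c=cv2.resize(im2[270:330,250:316],(550,500),interpolation=cv2.INTER_CUBIC)
cv2.imwrite('pics/c%s.png'%k,cv2.resize(np.hstack([a,c]),(800,380)))
E
python3 look.py 9
```

```text
t 12.825 tip [ 0.5043 -0.2089  0.1227] kx [ 7.e-04  3.e-04 -1.e+00] F [-0.6 -0.1 -0.7] M [-0.82  0.47  0.02] gw 0.115
```

View pics/c9.png

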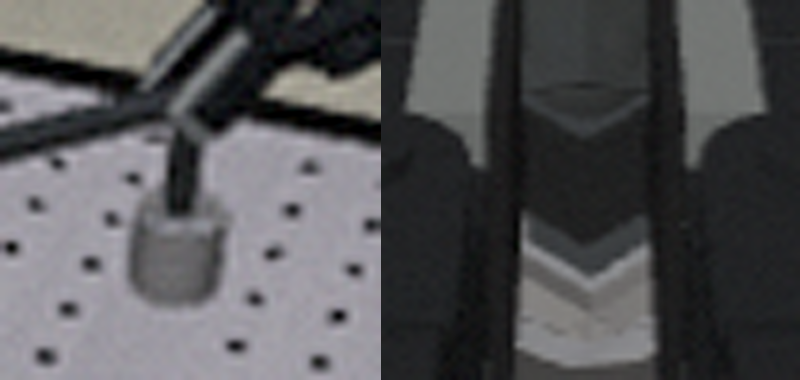

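>>> {"api": "servo_tool", "payload": {
  "motion": [
    [[0.008, -0.0003, -0.0004, -0.002, 0, 0, 0], [0.008, -0.0003, -0.0004, -0.004, 0, 0, 0], [0.008, -0.0003, -0.0004, -0.006, 0, 0, 0], [0.008, -0.0003, -0.0004, -0.006, 0, 0, 0]]
  ]
}}

```text
time_s: 13.42
tool_pos: [0.508, -0.2028, 0.1551]
ee_rot: [0.191, 0.801, 0.461, -0.331]
contact_force: [0.1, -0.4, -0.5]
gripper_width: 0.117
```

```bash
python3 look.py 10
```

```text
t 13.425 tip [ 0.5041 -0.2095  0.1169] kx [ 1.1e-03 -2.0e-04 -1.0e+00] F [ 0.1 -0.4 -0.5] M [-0.89  0.47 -0.01] gw 0.117
```

View pics/c10.png

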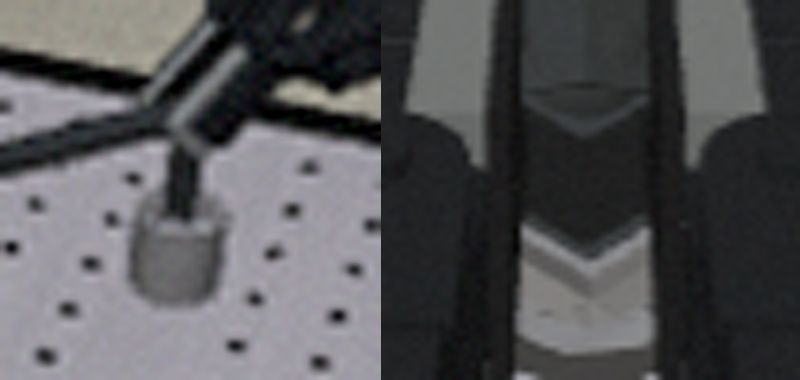

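>>> {"api": "servo_tool", "payload": {
  "motion": [
    [[0.008, 0, 0, -0.001, 0, 0, 0], [0.008, 0, 0, -0.002, 0, 0, 0], [0.008, 0, 0, -0.003, 0, 0, 0], [0.008, 0, 0, -0.004, 0, 0, 0], [0.008, 0, 0, -0.004, 0, 0, 0]]
  ],
  "newtons": 40
}}

```text
time_s: 14.15
tool_pos: [0.508, -0.2031, 0.1511]
ee_rot: [0.192, 0.801, 0.461, -0.331]
contact_force: [-1.0, -2.0, -0.9]
gripper_width: 0.11
```

```bash
python3 look.py 11
```

```text
t 14.15 tip [ 0.5041 -0.2098  0.1129] kx [ 1.1e-03 -9.0e-04 -1.0e+00] F [-1.  -2.  -0.9] M [-1.17  0.6  -0.11] gw 0.11
```

View pics/c11.png

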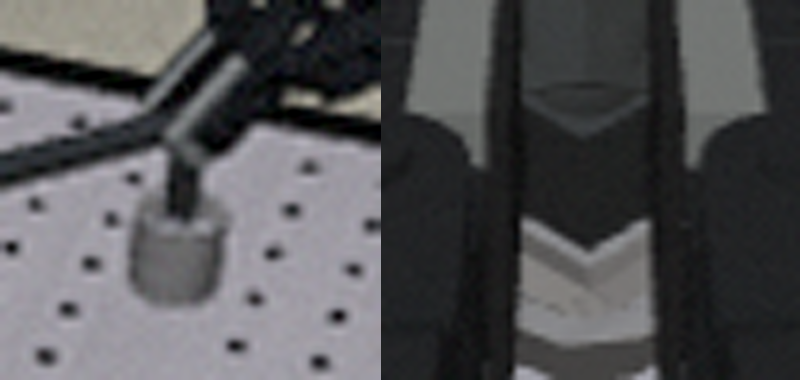

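>>> {"api": "servo_tool", "payload": {
  "motion": [
    [[0.008, -0.0003, -0.0005, -0.001, 0, 0, 0], [0.008, -0.0003, -0.0005, -0.002, 0, 0, 0], [0.008, -0.0003, -0.0005, -0.003, 0, 0, 0], [0.008, -0.0003, -0.0005, -0.004, 0, 0, 0], [0.008, -0.0003, -0.0005, -0.004, 0, 0, 0]]
  ]
}}

```text
time_s: 14.88
tool_pos: [0.5078, -0.2033, 0.1472]
ee_rot: [0.191, 0.801, 0.461, -0.331]
contact_force: [0.1, -1.9, -0.8]
gripper_width: 0.115
```

```bash
python3 look.py 12
```

```text
t 14.875 tip [ 0.5039 -0.21    0.1089] kx [ 1.2e-03 -3.0e-04 -1.0e+00] F [ 0.1 -1.9 -0.8] M [-1.09  0.36 -0.2 ] gw 0.115
```

>>> {"api": "servo_tool", "payload": {
  "motion": [
    [[0.008, 0, -0.0004, -0.001, 0, 0, 0], [0.008, 0, -0.0004, -0.002, 0, 0, 0], [0.008, 0, -0.0004, -0.003, 0, 0, 0], [0.008, 0, -0.0004, -0.004, 0, 0, 0], [0.008, 0, -0.0004, -0.005, 0, 0, 0], [0.008, 0, -0.0004, -0.005, 0, 0, 0]]
  ]
}}

```text
time_s: 15.72
tool_pos: [0.5076, -0.2035, 0.1421]
ee_rot: [0.191, 0.801, 0.461, -0.331]
contact_force: [0.5, 0.4, -2.1]
gripper_width: 0.113
```

```bash
python3 look.py 13
```

```text
t 15.725 tip [ 0.5037 -0.2103  0.1039] kx [ 8.e-04 -0.e+00 -1.e+00] F [ 0.5  0.4 -2.1] M [-0.94  0.41 -0.09] gw 0.113
```

View pics/c13.png

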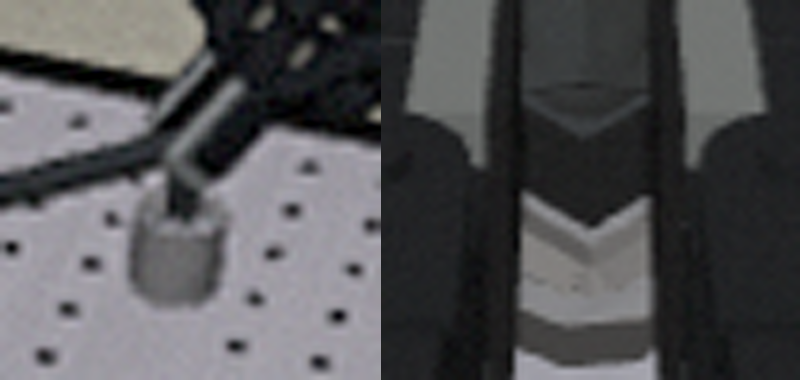

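>>> {"api": "servo_tool", "payload": {
  "motion": [
    [[0.008, 0, 0, -0.001, 0, 0, 0], [0.008, 0, 0, -0.002, 0, 0, 0], [0.008, 0, 0, -0.003, 0, 0, 0], [0.008, 0, 0, -0.0035, 0, 0, 0], [0.008, 0, 0, -0.0035, 0, 0, 0]]
  ]
}}

```text
time_s: 16.45
tool_pos: [0.5077, -0.2036, 0.1387]
ee_rot: [0.191, 0.801, 0.461, -0.331]
contact_force: [-0.2, -0.7, -1.4]
gripper_width: 0.112
```

```bash
python3 -c "
from st import *
st()"
```

```text
t 16.45 tip [ 0.5038 -0.2103  0.1005] kx [ 1.1e-03 -1.0e-04 -1.0e+00] F [-0.2 -0.7 -1.4] M [-0.81  0.47 -0.01] gw 0.112
```

>>> {"api": "servo_tool", "payload": {
  "motion": [
    [[0.008, 0, 0, -0.0007, 0, 0, 0], [0.008, 0, 0, -0.0014, 0, 0, 0], [0.008, 0, 0, -0.0014, 0, 0, 0]]
  ]
}}

```text
time_s: 16.82
tool_pos: [0.508, -0.2036, 0.1384]
ee_rot: [0.191, 0.801, 0.461, -0.331]
contact_force: [-1.5, -0.5, 6.8]
gripper_width: 0.11
```

```bash
python3 look.py 14
```

```text
t 16.825 tip [ 0.5042 -0.2103  0.1002] kx [ 2.2e-03  7.0e-04 -1.0e+00] F [-1.5 -0.5  6.8] M [0.08 0.34 0.28] gw 0.11
```

View pics/c14.png

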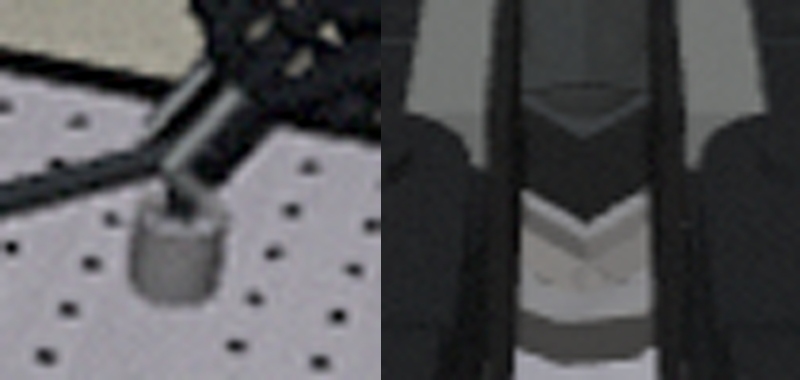

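>>> {"api": "servo_tool", "payload": {
  "motion": [
    [[0.008, 0, 0, 0.0008, 0, 0, 0], [0.02, 0, 0, 0.0008, 0, 0, 0], [0.04, 0, 0, 0.0008, 0, 0, 0], [0.05, 0, 0, 0.0008, 0, 0, 0], [0.05, 0, 0, 0.0008, 0, 0, 0], [0.05, -0.008, -0.013, 0.0158, 0, 0, 0], [0.05, -0.018, -0.031, 0.0361, 0, 0, 0], [0.05, -0.035, -0.061, 0.0711, 0, 0, 0], [0.05, -0.046, -0.08, 0.092, 0, 0, 0], [0.05, -0.046, -0.08, 0.092, 0, 0, 0]]
  ]
}}

```text
time_s: 18.18
tool_pos: [0.4618, -0.2858, 0.2304]
ee_rot: [0.192, 0.801, 0.459, -0.331]
contact_force: [0.4, -0.9, -0.3]
gripper_width: 0.586
```

```bash
python3 - <<'E'
from st import *
s,b,t=st()
im,dd,s=snap('wrist','wrist15');im2,d2,_=snap('side','side15');im3,_,_=snap('top','top15')
np.save('pics/wrist15.npy',dd);np.save('pics/side15.npy',d2)
print(s['joint_positions'])
a=cv2.resize(im2[90:190,280:400],(480,400));c=cv2.resize(im3[140:260,340:480],(466,400))
cv2.imwrite('pics/c15.png',cv2.resize(np.hstack([a,c]),(800,338)))
E
```

```text
t 18.175 tip [ 0.458  -0.2926  0.1922] kx [ 0.0028 -0.003  -1.    ] F [ 0.4 -0.9 -0.3] M [-0.58  0.39  0.  ] gw 0.586
[-1.05264736  0.56858565 -0.08011556  1.38257613  0.65961578  0.88479733]
```

View pics/wrist15.png

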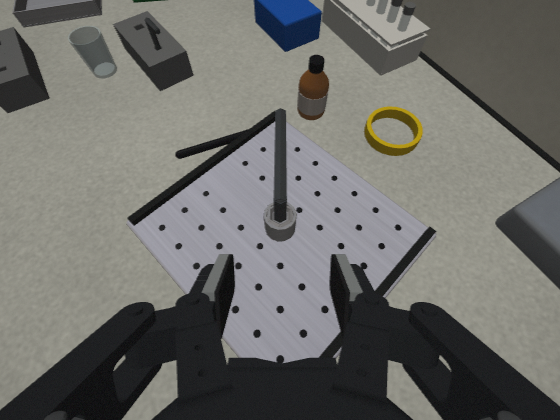

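View pics/c15.png

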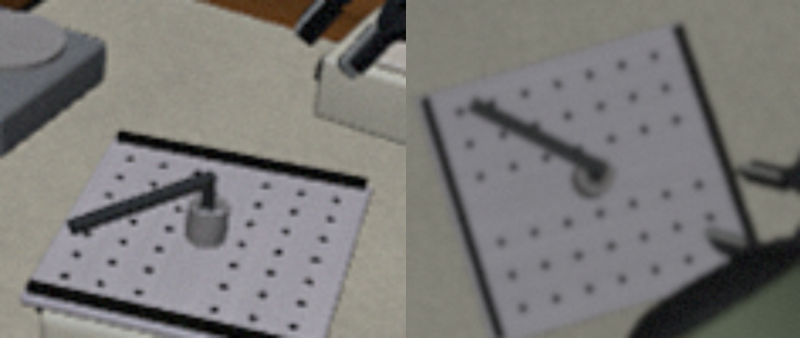

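```bash
cat > push.py <<'E'
from moves import *
from h import *
AX=np.array([.5034,-.2112])
def pushpose(psi,r=.105,ahead=0.,z=.126,sg=1):
    u=np.array([np.cos(psi),np.sin(psi),0]);t=np.array([np.sin(psi),-np.cos(psi),0])
    y=sg*t;x=np.array([0,0,-1.]);Rm=R.from_matrix(np.c_[x,y,np.cross(x,y)])
    p=np.r_[AX,0]+r*u+ahead*t;p[2]=z
    return p,Rm
E
python3 - <<'E'
from push import *
s=sensors.get_state()
d=np.load('pics/wrist15.npy')
P=cloud('wrist',s,d)
m=(P[...,2]>.137)&(P[...,2]<.165)&(P[...,0]>.45)&(P[...,0]<.62)&(P[...,1]>-.24)&(P[...,1]<-.05)
Q=P[m]; X=Q[:,:2];c=X.mean(0);V=np.linalg.svd(X-c)[2][0];V*=np.sign(V[1]);t=(X-c)@V
print(len(Q),'az',np.rad2deg(np.arctan2(V[1],V[0])),'ends',c+V*t.min(),c+V*t.max(),t.max()-t.min(), 'c',c)
n=np.array([-V[1],V[0]]);print('axis offset',(AX-c)@n)
zz=np.polyfit(t,Q[:,2],1);print('z slope',zz)
for sg in(1,-1):
    q=np.array(s['joint_positions'])
    for deg in(60,45,30,15,0):
        p,Rm=pushpose(np.deg2rad(deg),sg=sg);
        best=min((ik(p,Rm,np.r_[-.4,.6,.0,1.2,0,x6]) for x6 in(-2.5,-1,1,2.5)),key=lambda k:k[1]);print(sg,deg,best[0].round(2),best[1].round(4))
E
```

```text
1114 az 59.983316291615075 ends [ 0.50040441 -0.21059065] [ 0.56369398 -0.10104357] 0.1265153487938283 c [ 0.52558649 -0.16700331]
axis offset -0.0028986521695280945
z slope [-0.07126423  0.14303946]
1 60 [-0.34  0.45 -0.29  0.83 -0.    1.75] 0.0
1 45 [-0.36  0.49 -0.22  0.86 -0.    2.  ] 0.0
1 30 [-0.38  0.53 -0.16  0.88 -0.    2.24] 0.0
1 15 [-0.41  0.56 -0.11  0.9  -0.    2.47] 0.0
1 0 [-0.45  0.58 -0.07  0.92  0.    2.69] 0.0
-1 60 [-0.34  0.45 -0.29  0.83 -0.   -1.39] 0.0
-1 45 [-0.36  0.49 -0.22  0.86  0.   -1.14] 0.0
-1 30 [-0.38  0.53 -0.16  0.88 -0.   -0.9 ] 0.0
-1 15 [-0.41  0.56 -0.11  0.9  -0.   -0.67] 0.0
-1 0 [-0.45  0.58 -0.07  0.92  0.   -0.45] 0.0
```

```bash
python3 - <<'E'
from push import *
s=sensors.get_state();p0=np.array(s['tool_pos']);R0=rot(s['ee_rot'])
pT,RT=pushpose(np.deg2rad(60),z=.21)
rv=(RT*R0.inv()).as_rotvec();print(rv,np.linalg.norm(rv)*57.3,pT-p0)
n=5
rows=[[*((pT-p0)*min(i/n,1)+[0,0,.02*(i<n)]),*(rv*min(i/n,1))] for i in range(1,n+2)]
q=rowcheck(rows,p0,R0,s['joint_positions'])
E
```

```text
[-0.68082647  0.39376958  0.0017736 ] 45.06645214819721 [ 0.09423655  0.162401   -0.01851267]
[0.019, 0.032, 0.016, -0.136, 0.079, 0.0] [-0.93  0.44 -0.14  1.26  0.57  1.08] spd 0.49 err 0.0
[0.038, 0.065, 0.013, -0.272, 0.158, 0.001] [-0.8   0.37 -0.2   1.14  0.45  1.26] spd 0.47 err 0.0
[0.057, 0.097, 0.009, -0.408, 0.236, 0.001] [-0.65  0.33 -0.22  1.07  0.31  1.44] spd 0.46 err 0.0
[0.075, 0.13, 0.005, -0.545, 0.315, 0.001] [-0.5   0.32 -0.2   1.04  0.16  1.6 ] spd 0.48 err 0.0
[0.094, 0.162, -0.019, -0.681, 0.394, 0.002] [-0.34  0.38 -0.18  1.02  0.    1.75] spd 0.48 err 0.0
[0.094, 0.162, -0.019, -0.681, 0.394, 0.002] [-0.34  0.38 -0.18  1.02  0.    1.75] spd 0.0 err 0.0
```

>>> {"api": "servo_tool", "payload": {
  "motion": [
    [[0.05, 0.019, 0.032, 0.02, -0.136, 0.079, 0], [0.05, 0.038, 0.065, 0.02, -0.272, 0.158, 0], [0.04, 0.057, 0.097, 0.02, -0.408, 0.236, 0.001], [0.035, 0.075, 0.13, 0.01, -0.545, 0.315, 0.001], [0.035, 0.094, 0.162, -0.019, -0.681, 0.394, 0.002], [0.035, 0.094, 0.162, -0.019, -0.681, 0.394, 0.002], [0.035, 0.094, 0.162, -0.019, -0.681, 0.394, 0.002], [0.035, 0.094, 0.162, -0.019, -0.681, 0.394, 0.002]]
  ]
}}

```text
time_s: 19.32
tool_pos: [0.5552, -0.123, 0.2104]
ee_rot: [-0.353, -0.613, -0.353, 0.613]
contact_force: [-0.3, 0.5, 0.7]
gripper_width: 0.411
```

```bash
python3 - <<'E'
from push import *
im,d,s=snap('wrist','wrist16');np.save('pics/wrist16.npy',d)
p,Rm=pushpose(np.deg2rad(60),z=.122)
print(s['time_s'],p-s['tool_pos'],(Rm*rot(s['ee_rot']).inv()).as_rotvec().round(4),s['contact_force'],s['gripper_width'])
P=cloud('wrist',s,d)
m=(P[...,2]>.13)&(P[...,2]<.165)&(P[...,0]>.48)&(P[...,0]<.62)&(P[...,1]>-.24)&(P[...,1]<-.05)
Q=P[m]; X=Q[:,:2];c=X.mean(0);V=np.linalg.svd(X-c)[2][0];V*=np.sign(V[1]);t=(X-c)@V
n=np.array([-V[1],V[0]])
print(len(Q),'az',np.rad2deg(np.arctan2(V[1],V[0])),c+V*t.min(),c+V*t.max(),'AXoff',(AX-c)@n,'TCPoff',(s['tool_pos'][:2]-c)@n, np.polyfit(t,Q[:,2],1),np.percentile((X-c)@n,[1,99]))
E
```

```text
19.325 [ 0.00074263  0.00271418 -0.08836301] [0.0011 0.0004 0.0017] [-0.30788228  0.5307901   0.73586503] 0.41084062631961993
2314 az 59.62110391906026 [ 0.5012926  -0.21336459] [ 0.56541117 -0.10398484] AXoff -0.0007233893591519006 TCPoff -0.0007609738063075674 [-0.09473285  0.14296477] [-0.00588791  0.00569159]
```

View pics/wrist16.png

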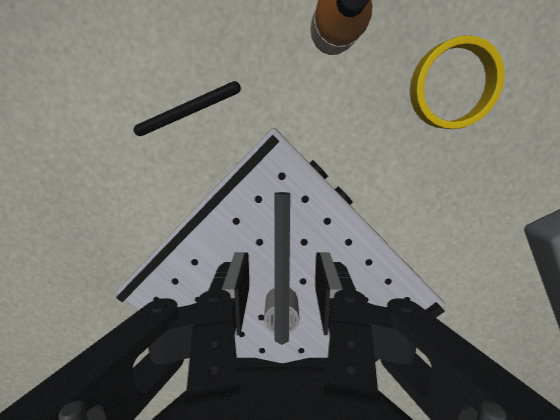

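>>> {"api": "servo_tool", "payload": {
  "motion": [
    [[0.035, 0.001, 0.002, -0.03, 0, 0, 0], [0.035, 0.001, 0.002, -0.06, 0, 0, 0], [0.035, 0.001, 0.002, -0.088, 0, 0, 0], [0.035, 0.001, 0.002, -0.088, 0, 0, 0], [0.022, 0.001, 0.002, -0.088, 0, 0, 0], [0.022, 0.001, 0.002, -0.088, 0, 0, 0], [0.022, 0.001, 0.002, -0.088, 0, 0, 0]]
  ],
  "newtons": 20
}}

```text
time_s: 20.25
tool_pos: [0.5574, -0.12, 0.1235]
ee_rot: [0.355, 0.613, 0.353, -0.612]
contact_force: [0.5, -0.5, -0.4]
gripper_width: 0.258
```

```bash
python3 - <<'E'
from push import *
im,d,s=snap('wrist','wrist17');im2,_,_=snap('side')
p,Rm=pushpose(np.deg2rad(60),z=.122)
print(s['time_s'],p-s['tool_pos'],(Rm*rot(s['ee_rot']).inv()).as_rotvec().round(4),s['contact_force'],s['gripper_width'])
a=cv2.resize(im2[90:190,280:400],(480,400));c=cv2.resize(im[150:390,120:440],(533,400))
cv2.imwrite('pics/c17.png',cv2.resize(np.hstack([a,c]),(800,316)))
E
```

```text
20.25 [-0.00149811 -0.00028591 -0.0014765 ] [ 0.002   0.0023 -0.0005] [ 0.49230444 -0.45334718 -0.407037  ] 0.25809797039928717
```

View pics/c17.png

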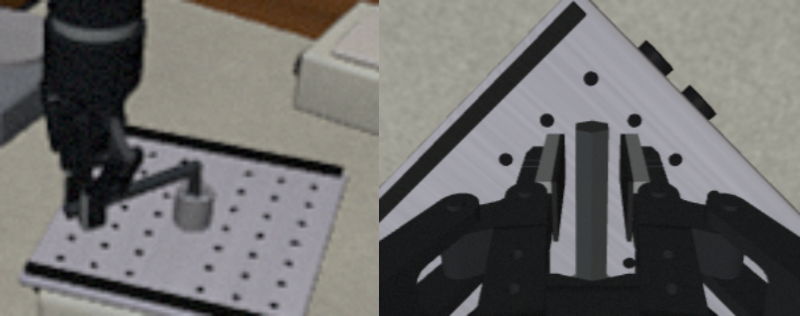

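```bash
python3 - <<'E'
from push import *
def tab(psi0,ah0,seq):
    p0,_=pushpose(np.deg2rad(psi0),ahead=ah0)
    for ps,ah in seq:
        p,_=pushpose(np.deg2rad(ps),ahead=ah);d=p-p0;print('[0.022, %.4f, %.4f, 0, 0, 0, %.4f],'%(d[0],d[1],np.deg2rad(ps-psi0)))
tab(60,0,[(60,.003),(60,.006),(59,.006),(58,.006),(57,.006),(56,.006),(55,.006),(54,.006),(53,.006),(52,.006)])
E
```

```text
[0.022, 0.0026, -0.0015, 0, 0, 0, 0.0000],
[0.022, 0.0052, -0.0030, 0, 0, 0, 0.0000],
[0.022, 0.0067, -0.0040, 0, 0, 0, -0.0175],
[0.022, 0.0082, -0.0051, 0, 0, 0, -0.0349],
[0.022, 0.0097, -0.0061, 0, 0, 0, -0.0524],
[0.022, 0.0112, -0.0072, 0, 0, 0, -0.0698],
[0.022, 0.0126, -0.0084, 0, 0, 0, -0.0873],
[0.022, 0.0141, -0.0095, 0, 0, 0, -0.1047],
[0.022, 0.0155, -0.0107, 0, 0, 0, -0.1222],
[0.022, 0.0169, -0.0119, 0, 0, 0, -0.1396],
```

>>> {"api": "servo_tool", "payload": {
  "motion": [
    [[0.022, 0.0026, -0.0015, 0, 0, 0, 0], [0.022, 0.0052, -0.003, 0, 0, 0, 0], [0.022, 0.0067, -0.004, 0, 0, 0, -0.0175], [0.022, 0.0082, -0.0051, 0, 0, 0, -0.0349], [0.022, 0.0097, -0.0061, 0, 0, 0, -0.0524], [0.022, 0.0112, -0.0072, 0, 0, 0, -0.0698], [0.022, 0.0126, -0.0084, 0, 0, 0, -0.0873], [0.022, 0.0141, -0.0095, 0, 0, 0, -0.1047], [0.022, 0.0155, -0.0107, 0, 0, 0, -0.1222], [0.022, 0.0169, -0.0119, 0, 0, 0, -0.1396]]
  ]
}}

```text
time_s: 21.6
tool_pos: [0.573, -0.131, 0.1221]
ee_rot: [-0.31, -0.635, -0.31, 0.636]
contact_force: [-3.4, 3.5, 2.0]
gripper_width: 0.258
```

```bash
cat > pl.py <<'E'
import sys
from push import *
psi=float(sys.argv[2]);k=sys.argv[1]
im,d,s=snap('wrist','wrist'+k);im2,_,_=snap('side','side'+k)
p,Rm=pushpose(np.deg2rad(psi),ahead=.006,z=.122)
u=np.array([np.cos(np.deg2rad(psi)),np.sin(np.deg2rad(psi))]);t=np.array([u[1],-u[0]])
F=s['contact_force']
rel=s['tool_pos'][:2]-AX
print(s['time_s'],'err',(p-s['tool_pos']).round(4),(Rm*rot(s['ee_rot']).inv()).as_rotvec().round(4),'F',F.round(1),'Ft',(F[:2]@t).round(2),'r',(rel@u).round(4),'ahead',(rel@t).round(4),'gw',s['gripper_width'])
P=cloud('wrist',s,d)
th=np.deg2rad(psi)
Lr=(P[...,:2]-AX)@u; Lt=(P[...,:2]-AX)@t
m=(P[...,2]>.128)&(P[...,2]<.160)&(Lr>.02)&(Lr<.125)&(abs(Lt)<.02)&(abs(np.arange(560)-282)[None,:]<90)&(np.arange(420)[:,None]<330)
g=cv2.cvtColor(im,cv2.COLOR_BGR2GRAY)
a=cv2.resize(im2[90:190,280:400],(480,400));c=cv2.resize(im[150:390,120:440],(533,400))
cv2.imwrite('pics/c%s.png'%k,cv2.resize(np.hstack([a,c]),(800,316)))
E
python3 pl.py 18 52
```

```text
21.6 err [-0.0002 -0.0012 -0.0001] [ 0.0001 -0.0011  0.0002] F [-3.4  3.5  2. ] Ft -4.83 r 0.106 ahead 0.0054 gw 0.2578336191614117
```

View pics/c18.png

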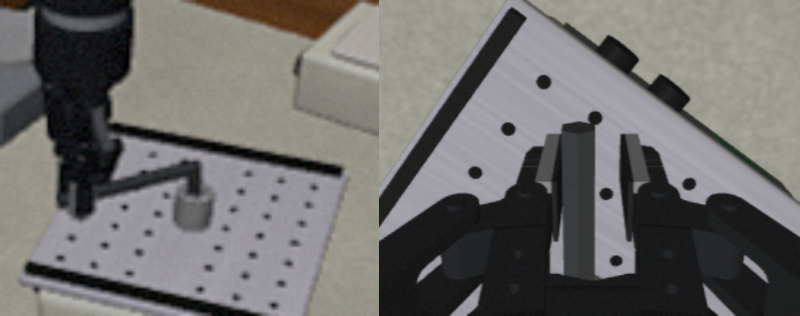

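```bash
cat > tab.py <<'E'
from push import *
import sys
a,b,st=map(float,sys.argv[1:4])
p0,_=pushpose(np.deg2rad(a),ahead=.006)
out=[]
n=int(round(abs(a-b)/st))
for i in range(1,n+1):
    ps=a-st*i
    p,_=pushpose(np.deg2rad(ps),ahead=.006);d=p-p0;out.append([.022]+[round(float(x),4) for x in d[:2]]+[0,0,0,round(float(np.deg2rad(ps-a)),4)])
print(out)
E
python3 tab.py 52 42 1; python3 tab.py 42 32 1;python3 tab.py 32 22 1
```

```text
[[0.022, 0.0014, -0.0012, 0, 0, 0, -0.0175], [0.022, 0.0027, -0.0025, 0, 0, 0, -0.0349], [0.022, 0.004, -0.0037, 0, 0, 0, -0.0524], [0.022, 0.0053, -0.005, 0, 0, 0, -0.0698], [0.022, 0.0066, -0.0063, 0, 0, 0, -0.0873], [0.022, 0.0079, -0.0077, 0, 0, 0, -0.1047], [0.022, 0.0091, -0.009, 0, 0, 0, -0.1222], [0.022, 0.0103, -0.0104, 0, 0, 0, -0.1396], [0.022, 0.0115, -0.0118, 0, 0, 0, -0.1571], [0.022, 0.0127, -0.0132, 0, 0, 0, -0.1745]]
[[0.022, 0.0011, -0.0014, 0, 0, 0, -0.0175], [0.022, 0.0022, -0.0029, 0, 0, 0, -0.0349], [0.022, 0.0033, -0.0044, 0, 0, 0, -0.0524], [0.022, 0.0044, -0.0059, 0, 0, 0, -0.0698], [0.022, 0.0054, -0.0074, 0, 0, 0, -0.0873], [0.022, 0.0064, -0.0089, 0, 0, 0, -0.1047], [0.022, 0.0074, -0.0105, 0, 0, 0, -0.1222], [0.022, 0.0084, -0.0121, 0, 0, 0, -0.1396], [0.022, 0.0093, -0.0136, 0, 0, 0, -0.1571], [0.022, 0.0102, -0.0152, 0, 0, 0, -0.1745]]
[[0.022, 0.0009, -0.0016, 0, 0, 0, -0.0175], [0.022, 0.0017, -0.0032, 0, 0, 0, -0.0349], [0.022, 0.0025, -0.0049, 0, 0, 0, -0.0524], [0.022, 0.0033, -0.0066, 0, 0, 0, -0.0698], [0.022, 0.0041, -0.0082, 0, 0, 0, -0.0873], [0.022, 0.0048, -0.0099, 0, 0, 0, -0.1047], [0.022, 0.0055, -0.0116, 0, 0, 0, -0.1222], [0.022, 0.0061, -0.0133, 0, 0, 0, -0.1396], [0.022, 0.0068, -0.015, 0, 0, 0, -0.1571], [0.022, 0.0074, -0.0168, 0, 0, 0, -0.1745]]
```

>>> {"api": "servo_tool", "payload": {
  "motion": [
    [[0.022, 0.0014, -0.0012, 0, 0, 0, -0.0175], [0.022, 0.0027, -0.0025, 0, 0, 0, -0.0349], [0.022, 0.004, -0.0037, 0, 0, 0, -0.0524], [0.022, 0.0053, -0.005, 0, 0, 0, -0.0698]]
  ]
}}

```text
time_s: 22.2
tool_pos: [0.5767, -0.1345, 0.1216]
ee_rot: [-0.286, -0.645, -0.289, 0.647]
contact_force: [-7.1, 7.2, 4.0]
gripper_width: 0.26
```

>>> {"api": "servo_tool", "payload": {
  "motion": [
    [[0.022, 0.0013, -0.0013, 0, 0, 0, -0.0175], [0.022, 0.0026, -0.0027, 0, 0, 0, -0.0349], [0.022, 0.0038, -0.004, 0, 0, 0, -0.0524]]
  ]
}}

```text
time_s: 22.58
tool_pos: [0.5804, -0.1382, 0.1215]
ee_rot: [-0.269, -0.652, -0.272, 0.654]
contact_force: [-6.2, 7.8, 3.8]
gripper_width: 0.26
```

```bash
python3 pl.py 19 45
```

```text
22.575 err [ 0.0015 -0.003   0.0005] [-0.0031 -0.0046 -0.0007] F [-6.2  7.8  3.8] Ft -9.88 r 0.106 ahead 0.0028 gw 0.25970047783832445
```

View pics/c19.png

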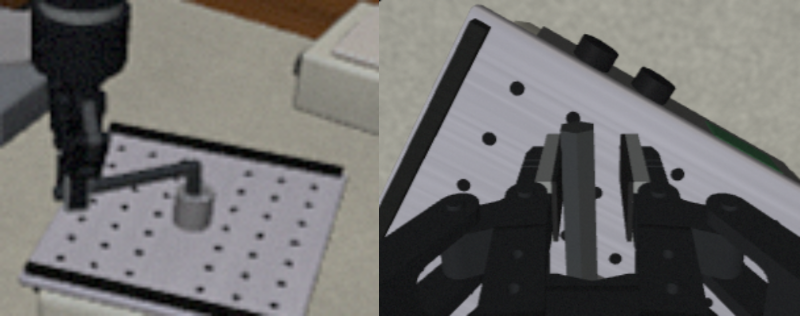

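```bash
python3 tab.py 45 35 1; python3 tab.py 35 27 1
```

```text
[[0.022, 0.0012, -0.0014, 0, 0, 0, -0.0175], [0.022, 0.0024, -0.0028, 0, 0, 0, -0.0349], [0.022, 0.0036, -0.0042, 0, 0, 0, -0.0524], [0.022, 0.0047, -0.0056, 0, 0, 0, -0.0698], [0.022, 0.0058, -0.0071, 0, 0, 0, -0.0873], [0.022, 0.0069, -0.0086, 0, 0, 0, -0.1047], [0.022, 0.0079, -0.0101, 0, 0, 0, -0.1222], [0.022, 0.009, -0.0116, 0, 0, 0, -0.1396], [0.022, 0.01, -0.0131, 0, 0, 0, -0.1571], [0.022, 0.011, -0.0147, 0, 0, 0, -0.1745]]
[[0.022, 0.001, -0.0016, 0, 0, 0, -0.0175], [0.022, 0.0019, -0.0032, 0, 0, 0, -0.0349], [0.022, 0.0028, -0.0048, 0, 0, 0, -0.0524], [0.022, 0.0036, -0.0064, 0, 0, 0, -0.0698], [0.022, 0.0045, -0.008, 0, 0, 0, -0.0873], [0.022, 0.0053, -0.0097, 0, 0, 0, -0.1047], [0.022, 0.0061, -0.0113, 0, 0, 0, -0.1222], [0.022, 0.0068, -0.013, 0, 0, 0, -0.1396]]
```

>>> {"api": "servo_tool", "payload": {
  "motion": [
    [[0.022, 0.0012, -0.0014, 0, 0, 0, -0.0175], [0.022, 0.0024, -0.0028, 0, 0, 0, -0.0349], [0.022, 0.0036, -0.0042, 0, 0, 0, -0.0524], [0.022, 0.0047, -0.0056, 0, 0, 0, -0.0698], [0.022, 0.0058, -0.0071, 0, 0, 0, -0.0873], [0.022, 0.0069, -0.0086, 0, 0, 0, -0.1047], [0.022, 0.0079, -0.0101, 0, 0, 0, -0.1222], [0.022, 0.009, -0.0116, 0, 0, 0, -0.1396], [0.022, 0.01, -0.0131, 0, 0, 0, -0.1571], [0.022, 0.011, -0.0147, 0, 0, 0, -0.1745]]
  ]
}}

```text
time_s: 23.92
tool_pos: [0.5919, -0.1526, 0.1216]
ee_rot: [-0.211, -0.673, -0.215, 0.675]
contact_force: [-6.4, 9.0, 3.1]
gripper_width: 0.261
```

```bash
python3 pl.py 20 35
```

```text
23.925 err [ 0.001  -0.0033  0.0004] [-0.0037 -0.0038 -0.0011] F [-6.4  9.   3.1] Ft -11.04 r 0.1061 ahead 0.0027 gw 0.2606461829974624
```

View pics/c20.png

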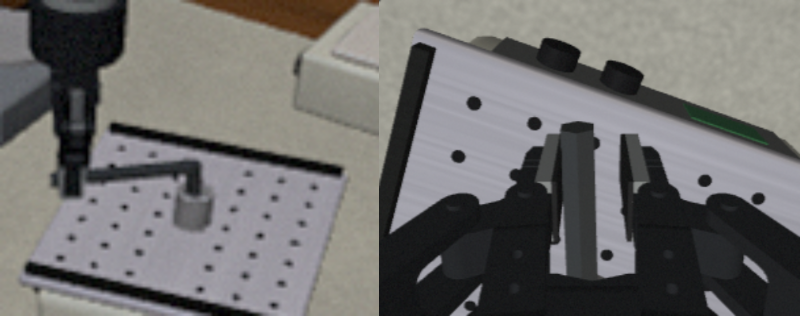

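>>> {"api": "servo_tool", "payload": {
  "motion": [
    [[0.022, 0.001, -0.0016, 0, 0, 0, -0.0175], [0.022, 0.0019, -0.0032, 0, 0, 0, -0.0349], [0.022, 0.0028, -0.0048, 0, 0, 0, -0.0524], [0.022, 0.0036, -0.0064, 0, 0, 0, -0.0698], [0.022, 0.0045, -0.008, 0, 0, 0, -0.0873], [0.022, 0.0053, -0.0097, 0, 0, 0, -0.1047], [0.022, 0.0061, -0.0113, 0, 0, 0, -0.1222], [0.022, 0.0068, -0.013, 0, 0, 0, -0.1396]]
  ]
}}

```text
time_s: 25.02
tool_pos: [0.599, -0.1655, 0.1216]
ee_rot: [-0.164, -0.687, -0.167, 0.688]
contact_force: [-5.1, 9.4, 3.4]
gripper_width: 0.254
```

```bash
python3 pl.py 21 27; python3 tab.py 27 17 0.5|sed 's/\], \[/],\n[/g'
```

```text
25.025 err [ 0.0006 -0.0034  0.0004] [-0.0041 -0.0033 -0.0013] F [-5.1  9.4  3.4] Ft -10.71 r 0.106 ahead 0.0027 gw 0.2537812353764303
[[0.022, 0.0004, -0.0008, 0, 0, 0, -0.0087],
[0.022, 0.0007, -0.0017, 0, 0, 0, -0.0175],
[0.022, 0.0011, -0.0025, 0, 0, 0, -0.0262],
[0.022, 0.0014, -0.0034, 0, 0, 0, -0.0349],
[0.022, 0.0018, -0.0042, 0, 0, 0, -0.0436],
[0.022, 0.0021, -0.0051, 0, 0, 0, -0.0524],
[0.022, 0.0024, -0.006, 0, 0, 0, -0.0611],
[0.022, 0.0027, -0.0068, 0, 0, 0, -0.0698],
[0.022, 0.003, -0.0077, 0, 0, 0, -0.0785],
[0.022, 0.0033, -0.0086, 0, 0, 0, -0.0873],
[0.022, 0.0036, -0.0094, 0, 0, 0, -0.096],
[0.022, 0.0039, -0.0103, 0, 0, 0, -0.1047],
[0.022, 0.0042, -0.0112, 0, 0, 0, -0.1134],
[0.022, 0.0044, -0.012, 0, 0, 0, -0.1222],
[0.022, 0.0047, -0.0129, 0, 0, 0, -0.1309],
[0.022, 0.005, -0.0138, 0, 0, 0, -0.1396],
[0.022, 0.0052, -0.0147, 0, 0, 0, -0.1484],
[0.022, 0.0054, -0.0156, 0, 0, 0, -0.1571],
[0.022, 0.0057, -0.0165, 0, 0, 0, -0.1658],
[0.022, 0.0059, -0.0174, 0, 0, 0, -0.1745]]
```

>>> {"api": "servo_tool", "payload": {
  "motion": [
    [[0.022, 0.0004, -0.0008, 0, 0, 0, -0.0087], [0.022, 0.0007, -0.0017, 0, 0, 0, -0.0175], [0.022, 0.0011, -0.0025, 0, 0, 0, -0.0262], [0.022, 0.0014, -0.0034, 0, 0, 0, -0.0349], [0.022, 0.0018, -0.0042, 0, 0, 0, -0.0436], [0.022, 0.0021, -0.0051, 0, 0, 0, -0.0524]]
  ]
}}

```text
time_s: 25.88
tool_pos: [0.6014, -0.1705, 0.1217]
ee_rot: [-0.146, -0.691, -0.149, 0.692]
contact_force: [-3.7, 8.6, 2.4]
gripper_width: 0.262
```

```bash
for a in 24 22.5 21 19.5 18 16.5 15 13.5 12 10.5 9 7.5 6 4.5; do python3 tab.py $a $(python3 -c "print($a-1.5)") 0.5; done
```

```text
[[0.022, 0.0003, -0.0009, 0, 0, 0, -0.0087], [0.022, 0.0006, -0.0017, 0, 0, 0, -0.0175], [0.022, 0.0009, -0.0026, 0, 0, 0, -0.0262]]
[[0.022, 0.0003, -0.0009, 0, 0, 0, -0.0087], [0.022, 0.0006, -0.0017, 0, 0, 0, -0.0175], [0.022, 0.0009, -0.0026, 0, 0, 0, -0.0262]]
[[0.022, 0.0003, -0.0009, 0, 0, 0, -0.0087], [0.022, 0.0005, -0.0018, 0, 0, 0, -0.0175], [0.022, 0.0008, -0.0026, 0, 0, 0, -0.0262]]
[[0.022, 0.0003, -0.0009, 0, 0, 0, -0.0087], [0.022, 0.0005, -0.0018, 0, 0, 0, -0.0175], [0.022, 0.0007, -0.0027, 0, 0, 0, -0.0262]]
[[0.022, 0.0002, -0.0009, 0, 0, 0, -0.0087], [0.022, 0.0005, -0.0018, 0, 0, 0, -0.0175], [0.022, 0.0007, -0.0027, 0, 0, 0, -0.0262]]
[[0.022, 0.0002, -0.0009, 0, 0, 0, -0.0087], [0.022, 0.0004, -0.0018, 0, 0, 0, -0.0175], [0.022, 0.0006, -0.0027, 0, 0, 0, -0.0262]]
[[0.022, 0.0002, -0.0009, 0, 0, 0, -0.0087], [0.022, 0.0004, -0.0018, 0, 0, 0, -0.0175], [0.022, 0.0005, -0.0027, 0, 0, 0, -0.0262]]
[[0.022, 0.0002, -0.0009, 0, 0, 0, -0.0087], [0.022, 0.0003, -0.0018, 0, 0, 0, -0.0175], [0.022, 0.0005, -0.0027, 0, 0, 0, -0.0262]]
[[0.022, 0.0001, -0.0009, 0, 0, 0, -0.0087], [0.022, 0.0003, -0.0018, 0, 0, 0, -0.0175], [0.022, 0.0004, -0.0027, 0, 0, 0, -0.0262]]
[[0.022, 0.0001, -0.0009, 0, 0, 0, -0.0087], [0.022, 0.0002, -0.0018, 0, 0, 0, -0.0175], [0.022, 0.0003, -0.0027, 0, 0, 0, -0.0262]]
[[0.022, 0.0001, -0.0009, 0, 0, 0, -0.0087], [0.022, 0.0002, -0.0018, 0, 0, 0, -0.0175], [0.022, 0.0002, -0.0027, 0, 0, 0, -0.0262]]
[[0.022, 0.0001, -0.0009, 0, 0, 0, -0.0087], [0.022, 0.0001, -0.0018, 0, 0, 0, -0.0175], [0.022, 0.0002, -0.0027, 0, 0, 0, -0.0262]]
[[0.022, 0.0, -0.0009, 0, 0, 0, -0.0087], [0.022, 0.0001, -0.0018, 0, 0, 0, -0.0175], [0.022, 0.0001, -0.0028, 0, 0, 0, -0.0262]]
[[0.022, 0.0, -0.0009, 0, 0, 0, -0.0087], [0.022, 0.0, -0.0018, 0, 0, 0, -0.0175], [0.022, 0.0, -0.0028, 0, 0, 0, -0.0262]]
```

>>> {"api": "servo_tool", "payload": {
  "motion": [
    [[0.022, 0.0003, -0.0009, 0, 0, 0, -0.0087], [0.022, 0.0006, -0.0017, 0, 0, 0, -0.0175], [0.022, 0.0009, -0.0026, 0, 0, 0, -0.0262]]
  ]
}}

```text
time_s: 26.25
tool_pos: [0.6024, -0.1731, 0.1218]
ee_rot: [-0.137, -0.693, -0.14, 0.694]
contact_force: [-4.5, 9.1, 2.9]
gripper_width: 0.258
```

>>> {"api": "servo_tool", "payload": {
  "motion": [
    [[0.022, 0.0003, -0.0009, 0, 0, 0, -0.0087], [0.022, 0.0006, -0.0017, 0, 0, 0, -0.0175], [0.022, 0.0009, -0.0026, 0, 0, 0, -0.0262]]
  ]
}}

```text
time_s: 26.62
tool_pos: [0.6034, -0.1757, 0.1218]
ee_rot: [-0.128, -0.695, -0.131, 0.696]
contact_force: [-4.1, 8.4, 2.3]
gripper_width: 0.256
```

>>> {"api": "servo_tool", "payload": {
  "motion": [
    [[0.022, 0.0003, -0.0009, 0, 0, 0, -0.0087], [0.022, 0.0005, -0.0018, 0, 0, 0, -0.0175], [0.022, 0.0008, -0.0026, 0, 0, 0, -0.0262]]
  ]
}}

```text
time_s: 27.0
tool_pos: [0.6042, -0.1783, 0.1218]
ee_rot: [-0.119, -0.696, -0.122, 0.697]
contact_force: [-3.9, 9.0, 3.2]
gripper_width: 0.26
```

>>> {"api": "servo_tool", "payload": {
  "motion": [
    [[0.022, 0.0003, -0.0009, 0, 0, 0, -0.0087], [0.022, 0.0005, -0.0018, 0, 0, 0, -0.0175], [0.022, 0.0007, -0.0027, 0, 0, 0, -0.0262]]
  ]
}}

```text
time_s: 27.38
tool_pos: [0.605, -0.1809, 0.1218]
ee_rot: [-0.11, -0.698, -0.113, 0.699]
contact_force: [-3.6, 10.1, 3.2]
gripper_width: 0.256
```

>>> {"api": "servo_tool", "payload": {
  "motion": [
    [[0.022, 0.0002, -0.0009, 0, 0, 0, -0.0087], [0.022, 0.0005, -0.0018, 0, 0, 0, -0.0175], [0.022, 0.0007, -0.0027, 0, 0, 0, -0.0262]]
  ]
}}

```text
time_s: 27.75
tool_pos: [0.6058, -0.1836, 0.1218]
ee_rot: [-0.1, -0.699, -0.104, 0.7]
contact_force: [-3.2, 8.5, 3.2]
gripper_width: 0.255
```

>>> {"api": "servo_tool", "payload": {
  "motion": [
    [[0.022, 0.0002, -0.0009, 0, 0, 0, -0.0087], [0.022, 0.0004, -0.0018, 0, 0, 0, -0.0175], [0.022, 0.0006, -0.0027, 0, 0, 0, -0.0262]]
  ]
}}

```text
time_s: 28.12
tool_pos: [0.6065, -0.1863, 0.1218]
ee_rot: [-0.091, -0.7, -0.094, 0.702]
contact_force: [-4.0, 9.3, 2.1]
gripper_width: 0.26
```

>>> {"api": "servo_tool", "payload": {
  "motion": [
    [[0.022, 0.0002, -0.0009, 0, 0, 0, -0.0087], [0.022, 0.0004, -0.0018, 0, 0, 0, -0.0175], [0.022, 0.0005, -0.0027, 0, 0, 0, -0.0262]]
  ]
}}

```text
time_s: 28.5
tool_pos: [0.6071, -0.189, 0.1218]
ee_rot: [-0.082, -0.702, -0.085, 0.703]
contact_force: [-3.7, 10.5, 3.4]
gripper_width: 0.263
```

```bash
python3 pl.py 22 13.5
```

```text
28.5 err [-0.0002 -0.0035  0.0002] [-0.0044 -0.0019 -0.0016] F [-3.7 10.5  3.4] Ft -11.03 r 0.106 ahead 0.0026 gw 0.26260983144621375
```

View pics/c22.png

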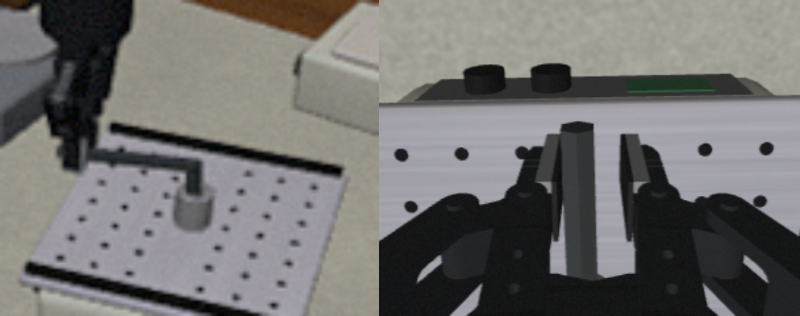

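>>> {"api": "servo_tool", "payload": {
  "motion": [
    [[0.022, 0.0002, -0.0009, 0, 0, 0, -0.0087], [0.022, 0.0003, -0.0018, 0, 0, 0, -0.0175], [0.022, 0.0005, -0.0027, 0, 0, 0, -0.0262]]
  ]
}}

```text
time_s: 28.98
tool_pos: [0.6076, -0.1917, 0.1219]
ee_rot: [-0.073, -0.703, -0.076, 0.704]
contact_force: [-1.6, 9.6, 2.5]
gripper_width: 0.258
```

>>> {"api": "servo_tool", "payload": {
  "motion": [
    [[0.022, 0.0001, -0.0009, 0, 0, 0, -0.0087], [0.022, 0.0003, -0.0018, 0, 0, 0, -0.0175], [0.022, 0.0004, -0.0027, 0, 0, 0, -0.0262]]
  ]
}}

```text
time_s: 29.35
tool_pos: [0.6081, -0.1943, 0.1219]
ee_rot: [-0.064, -0.704, -0.067, 0.705]
contact_force: [-2.8, 10.3, 2.9]
gripper_width: 0.259
```

>>> {"api": "servo_tool", "payload": {
  "motion": [
    [[0.022, 0.0001, -0.0009, 0, 0, 0, -0.0087], [0.022, 0.0002, -0.0018, 0, 0, 0, -0.0175], [0.022, 0.0003, -0.0027, 0, 0, 0, -0.0262]]
  ]
}}

```text
time_s: 29.72
tool_pos: [0.6083, -0.1963, 0.1218]
ee_rot: [-0.054, -0.704, -0.058, 0.705]
contact_force: [-3.7, 11.5, 2.6]
gripper_width: 0.257
```

>>> {"api": "servo_tool", "payload": {
  "motion": [
    [[0.022, 0.0001, -0.0009, 0, 0, 0, -0.005], [0.022, 0.0001, -0.0009, 0, 0, 0, -0.005]]
  ]
}}

```text
time_s: 29.98
tool_pos: [0.6084, -0.1968, 0.1217]
ee_rot: [-0.052, -0.704, -0.057, 0.706]
contact_force: [-2.5, 11.8, 3.2]
gripper_width: 0.26
```

>>> {"api": "servo_tool", "payload": {
  "motion": [
    [[0.022, 0.0001, -0.0009, 0, 0, 0, -0.005], [0.022, 0.0001, -0.0009, 0, 0, 0, -0.005]]
  ]
}}

```text
time_s: 30.22
tool_pos: [0.6085, -0.1978, 0.1217]
ee_rot: [-0.051, -0.705, -0.055, 0.706]
contact_force: [-4.1, 11.6, 3.6]
gripper_width: 0.256
```

```bash
python3 pl.py 23 8.4
```

```text
30.225 err [-0.0004 -0.004   0.0003] [-0.0065 -0.0019 -0.003 ] F [-4.1 11.6  3.6] Ft -12.09 r 0.106 ahead 0.0021 gw 0.25565633788662456
```

>>> {"api": "servo_tool", "payload": {
  "motion": [
    [[0.022, 0, -0.001, 0, 0, 0, -0.009], [0.022, 0, -0.001, 0, 0, 0, -0.009]]
  ]
}}

```text
time_s: 30.58
tool_pos: [0.6086, -0.1985, 0.1217]
ee_rot: [-0.047, -0.705, -0.052, 0.706]
contact_force: [-3.6, 13.0, 2.2]
gripper_width: 0.256
```

>>> {"api": "servo_tool", "payload": {
  "motion": [
    [[0.022, 0, -0.001, 0, 0, 0, -0.009], [0.022, 0, -0.001, 0, 0, 0, -0.009]]
  ]
}}

```text
time_s: 30.82
tool_pos: [0.6086, -0.1992, 0.1217]
ee_rot: [-0.044, -0.705, -0.049, 0.706]
contact_force: [-2.0, 12.9, 3.2]
gripper_width: 0.26
```

```bash
python3 pl.py 24 7.4
```

```text
30.825 err [-0.0003 -0.0044  0.0003] [-0.0076 -0.0017 -0.0028] F [-2.  12.9  3.2] Ft -13.06 r 0.1059 ahead 0.0017 gw 0.2597780432333449
```

View pics/c24.png

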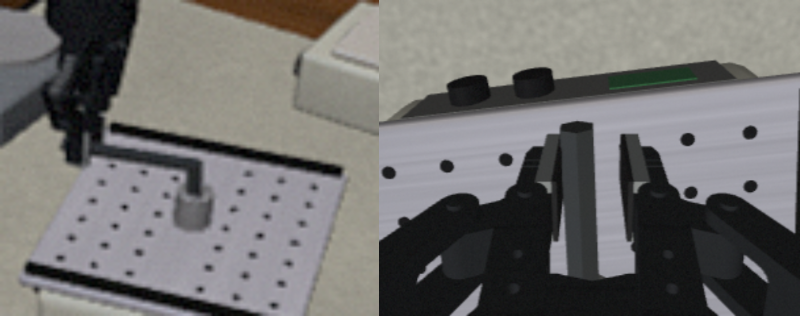

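>>> {"api": "servo_tool", "payload": {
  "motion": [
    [[0.022, 0, -0.001, 0, 0, 0, -0.005], [0.022, 0, -0.001, 0, 0, 0, -0.005], [0.022, 0, -0.001, 0, 0, 0, -0.005]]
  ]
}}

```text
time_s: 31.3
tool_pos: [0.6087, -0.1999, 0.1217]
ee_rot: [-0.042, -0.705, -0.048, 0.706]
contact_force: [-3.2, 13.9, 2.8]
gripper_width: 0.257
```

>>> {"api": "servo_tool", "payload": {
  "motion": [
    [[0.022, 0, -0.001, 0, 0, 0, 0], [0.022, 0, -0.001, 0, 0, 0, 0], [0.022, 0, -0.001, 0, 0, 0, 0]]
  ]
}}

```text
time_s: 31.68
tool_pos: [0.6089, -0.2006, 0.1216]
ee_rot: [-0.042, -0.705, -0.048, 0.706]
contact_force: [-1.4, 14.7, 3.1]
gripper_width: 0.259
```

```bash
python3 pl.py 25 7
```

```text
31.675 err [-0.0005 -0.0038  0.0004] [-0.0087 -0.0012 -0.0053] F [-1.4 14.7  3.1] Ft -14.72 r 0.106 ahead 0.0023 gw 0.25892861740688944
```

```bash
python3 - <<'E'
from h import *
import glob
p=viewer.camera_params('wrist');M=np.array(p['mount'])
def tp(u,v,x):
    d=M[:3,:3]@np.array([(u-p['cx'])/p['fx'],(v-p['cy'])/p['fy'],1]);o=M[:3,3];return (o+d*(x-o[0])/d[0])
for k in range(17,26):
    im=cv2.imread(f'pics/wrist{k}.png');g=cv2.cvtColor(im,cv2.COLOR_BGR2GRAY).astype(float)
    C=[]
    for v in range(236,330,3):
        row=g[v,215:300]; 
        gr=np.convolve(row,[1,1,0,-1,-1],'same')
        # key: find segment around u=240 darker than platform
        uc=int(g[v,228:262].argmin()) if 0 else None
        right=None
        for u in range(236,290):
            if g[v,u]-g[v,u-3]>25: right=u-1.5;break
        if right: C.append((v,right))
    C=np.array(C)
    if len(C)<5: print(k,'few',len(C));continue
    Q=np.array([tp(u,v,-.0233) for v,u in C])
    f=np.polyfit(Q[:,2],Q[:,1],1);r=Q[:,1]-np.polyval(f,Q[:,2]);ok=abs(r)<.0015
    f=np.polyfit(Q[ok,2],Q[ok,1],1)
    print(k,len(C),ok.sum(),'slope deg',np.rad2deg(np.arctan(f[0])).round(2),'y at z=0',(f[1]*1000).round(2),C[:3].tolist(),C[-2:].tolist())
E
```

```text
17 31 6 slope deg -1.68 y at z=0 -15.01 [[236.0, 247.5], [239.0, 250.5], [242.0, 250.5]] [[326.0, 249.5], [329.0, 249.5]]
18 32 3 slope deg -8.7 y at z=0 -13.03 [[236.0, 286.5], [239.0, 287.5], [242.0, 272.5]] [[326.0, 255.5], [329.0, 249.5]]
19 32 3 slope deg -8.15 y at z=0 -12.94 [[236.0, 269.5], [239.0, 270.5], [242.0, 270.5]] [[326.0, 249.5], [329.0, 249.5]]
20 31 3 slope deg -6.0 y at z=0 -13.57 [[239.0, 238.5], [242.0, 241.5], [245.0, 241.5]] [[326.0, 249.5], [329.0, 249.5]]
21 30 3 slope deg -7.87 y at z=0 -12.85 [[242.0, 272.5], [245.0, 281.5], [248.0, 281.5]] [[326.0, 255.5], [329.0, 249.5]]
22 30 4 slope deg -9.05 y at z=0 -13.48 [[242.0, 272.5], [245.0, 281.5], [248.0, 281.5]] [[326.0, 255.5], [329.0, 249.5]]
23 30 2 slope deg -9.25 y at z=0 -13.6 [[242.0, 271.5], [245.0, 280.5], [248.0, 280.5]] [[326.0, 249.5], [329.0, 249.5]]
24 30 4 slope deg -7.68 y at z=0 -13.01 [[242.0, 271.5], [245.0, 280.5], [248.0, 280.5]] [[326.0, 249.5], [329.0, 249.5]]
25 30 3 slope deg -8.11 y at z=0 -13.36 [[242.0, 271.5], [245.0, 280.5], [248.0, 280.5]] [[326.0, 250.5], [329.0, 249.5]]
```

```bash
cat > ang.py <<'E'
from h import *
import sys
p=viewer.camera_params('wrist');M=np.array(p['mount'])
def tp(u,v,x):
    d=M[:3,:3]@np.array([(u-p['cx'])/p['fx'],(v-p['cy'])/p['fy'],1]);o=M[:3,3];return (o+d*(x-o[0])/d[0])
for k in sys.argv[1:]:
    im=cv2.imread(f'pics/wrist{k}.png');g=cv2.cvtColor(im,cv2.COLOR_BGR2GRAY).astype(float)
    C=[]
    for v in range(256,350,2):
        row=g[v,270:305];dr=row[3:]-row[:-3]
        i=dr.argmax()
        if dr[i]>20:
            # subpixel: half level crossing
            lo,hi=row[i],row[i+3];h=(lo+hi)/2
            for j in range(i,i+3):
                if row[j]<=h<row[j+1]: C.append((v,270+j+(h-row[j])/(row[j+1]-row[j])));break
    C=np.array(C)
    Q=np.array([tp(u,v,-.0233) for v,u in C])
    ok=np.ones(len(Q),bool)
    for _ in range(6):
        f=np.polyfit(Q[ok,2],Q[ok,1],1);r=Q[:,1]-np.polyval(f,Q[:,2]);ok=abs(r-np.median(r[ok]))<max(.0005,2*np.std(r[ok]))
    print(k,len(C),ok.sum(),'slope deg',np.rad2deg(np.arctan(f[0])).round(2),'y at z=0 mm',(f[1]*1000).round(2),'std',np.std(r[ok]).round(5))
E
python3 ang.py 17 18 19 20 21 22 23 24 25
```

```text
17 47 47 slope deg -0.07 y at z=0 mm 4.89 std 4e-05
18 47 42 slope deg 0.03 y at z=0 mm 0.42 std 2e-05
19 47 40 slope deg 1.4 y at z=0 mm 0.57 std 5e-05
20 47 39 slope deg 1.39 y at z=0 mm 0.56 std 5e-05
21 47 38 slope deg 1.43 y at z=0 mm 0.55 std 5e-05
22 47 47 slope deg 1.43 y at z=0 mm 0.55 std 5e-05
23 47 47 slope deg 1.75 y at z=0 mm 0.59 std 4e-05
24 47 47 slope deg 2.02 y at z=0 mm 0.61 std 4e-05
25 47 47 slope deg 1.63 y at z=0 mm 0.51 std 4e-05
```

>>> {"api": "servo_tool", "payload": {
  "motion": [
    [[0.022, 0, -0.001, 0, 0, 0, -0.005], [0.022, 0, -0.002, 0, 0, 0, -0.01], [0.022, 0, -0.002, 0, 0, 0, -0.01], [0.022, 0, -0.002, 0, 0, 0, -0.01]]
  ]
}}

```text
time_s: 32.28
tool_pos: [0.6091, -0.2021, 0.1217]
ee_rot: [-0.038, -0.706, -0.045, 0.706]
contact_force: [-1.1, 15.9, 2.7]
gripper_width: 0.258
```

```bash
python3 pl.py 26 6.4; python3 ang.py 26
```

```text
32.275 err [-0.0006 -0.0034  0.0003] [-0.0097 -0.0008 -0.006 ] F [-1.1 15.9  2.7] Ft -15.9 r 0.106 ahead 0.0027 gw 0.2583498648946389
26 47 47 slope deg 1.46 y at z=0 mm 0.49 std 4e-05
```

>>> {"api": "servo_tool", "payload": {
  "motion": [
    [[0.022, 0, 0.002, 0, 0, 0, 0.005], [0.022, 0, 0.004, 0, 0, 0, 0.01], [0.022, 0, 0.006, 0, 0, 0, 0.015], [0.022, 0, 0.006, 0, 0, 0, 0.015]]
  ]
}}

```text
time_s: 32.88
tool_pos: [0.6084, -0.198, 0.1217]
ee_rot: [-0.044, -0.705, -0.049, 0.706]
contact_force: [-2.6, 10.6, 2.6]
gripper_width: 0.262
```

```bash
python3 pl.py 27 7.3; python3 ang.py 27
```

```text
32.875 err [-0.0001 -0.0058  0.0003] [-0.0057 -0.0023 -0.0042] F [-2.6 10.6  2.6] Ft -10.86 r 0.1058 ahead 0.0003 gw 0.26175209112922054
27 47 47 slope deg 2.8 y at z=0 mm 0.86 std 4e-05
```

>>> {"api": "servo_tool", "payload": {
  "motion": [
    [[0.022, -0.0003, 0.002, 0, 0, 0, 0.01], [0.022, -0.0006, 0.004, 0, 0, 0, 0.02], [0.022, -0.001, 0.006, 0, 0, 0, 0.03], [0.022, -0.0012, 0.008, 0, 0, 0, 0.04], [0.022, -0.0012, 0.008, 0, 0, 0, 0.04]]
  ]
}}

```text
time_s: 33.6
tool_pos: [0.6074, -0.1925, 0.122]
ee_rot: [-0.06, -0.704, -0.061, 0.705]
contact_force: [-2.7, 4.6, 2.3]
gripper_width: 0.257
```

```bash
python3 pl.py 28 9.6; python3 ang.py 28
```

```text
33.6 err [ 0.0005 -0.0071 -0.    ] [-0.001  -0.0019 -0.0027] F [-2.7  4.6  2.3] Ft -4.97 r 0.1057 ahead -0.0011 gw 0.25692873855646003
28 47 47 slope deg 3.44 y at z=0 mm 1.16 std 4e-05
```

View pics/c28.png

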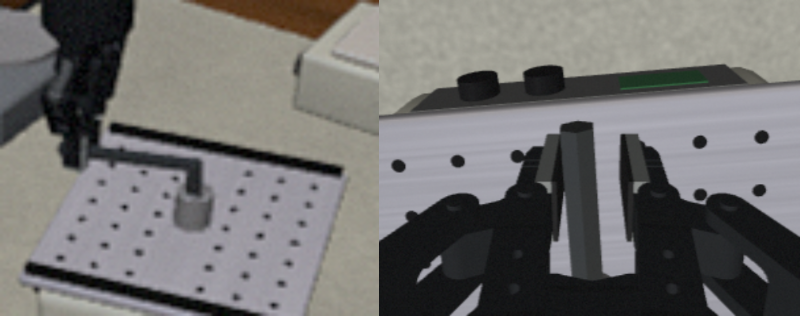

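>>> {"api": "servo_tool", "payload": {
  "motion": [
    [[0.022, 0.0003, -0.002, 0, 0, 0, -0.01], [0.022, 0.0006, -0.004, 0, 0, 0, -0.02], [0.022, 0.001, -0.006, 0, 0, 0, -0.03], [0.022, 0.0012, -0.008, 0, 0, 0, -0.04], [0.022, 0.0012, -0.01, 0, 0, 0, -0.045], [0.022, 0.0012, -0.012, 0, 0, 0, -0.05], [0.022, 0.0012, -0.014, 0, 0, 0, -0.055], [0.022, 0.0012, -0.014, 0, 0, 0, -0.055], [0.022, 0.0012, -0.014, 0, 0, 0, -0.055]]
  ]
}}

```text
time_s: 34.83
tool_pos: [0.6092, -0.2028, 0.1218]
ee_rot: [-0.039, -0.706, -0.044, 0.706]
contact_force: [-1.5, 14.9, 3.2]
gripper_width: 0.256
```

```bash
python3 pl.py 29 6.4; python3 ang.py 29
```

```text
34.825 err [-0.0008 -0.0026  0.0002] [-0.0083 -0.0005 -0.0056] F [-1.5 14.9  3.2] Ft -14.93 r 0.1061 ahead 0.0035 gw 0.25598050387449817
29 47 47 slope deg 1.55 y at z=0 mm 0.63 std 4e-05
```

>>> {"api": "servo_tool", "payload": {
  "motion": [
    [[0.022, 0, -0.001, 0, 0, 0, -0.004], [0.022, 0, -0.002, 0, 0, 0, -0.008], [0.022, 0, -0.003, 0, 0, 0, -0.012], [0.022, 0, -0.003, 0, 0, 0, -0.012], [0.022, 0, -0.003, 0, 0, 0, -0.012]]
  ]
}}

```text
time_s: 35.55
tool_pos: [0.6094, -0.2047, 0.1218]
ee_rot: [0.034, 0.706, 0.041, -0.706]
contact_force: [-0.8, 17.6, 4.6]
gripper_width: 0.263
```

```bash
python3 pl.py 30 5.7; python3 ang.py 30
```

```text
35.55 err [-0.0009 -0.002   0.0002] [-0.0104 -0.     -0.0065] F [-0.8 17.6  4.6] Ft -17.57 r 0.1061 ahead 0.0041 gw 0.2626485496662718
30 47 47 slope deg 1.24 y at z=0 mm 0.54 std 5e-05
```

>>> {"api": "servo_tool", "payload": {
  "motion": [
    [[0.022, 0, 0.003, 0, 0, 0, 0.02], [0.022, -0.0005, 0.006, 0, 0, 0, 0.04], [0.022, -0.001, 0.009, 0, 0, 0, 0.06], [0.022, -0.0015, 0.012, 0, 0, 0, 0.08], [0.022, -0.002, 0.015, 0, 0, 0, 0.1], [0.022, -0.003, 0.018, 0, 0, 0, 0.12], [0.022, -0.004, 0.021, 0, 0, 0, 0.14], [0.022, -0.005, 0.024, 0, 0, 0, 0.16], [0.022, -0.005, 0.024, 0, 0, 0, 0.16]]
  ]
}}

```text
time_s: 36.78
tool_pos: [0.6041, -0.1871, 0.1224]
ee_rot: [-0.093, -0.701, -0.092, 0.701]
contact_force: [0.7, 1.2, 0.4]
gripper_width: 0.259
```

```bash
python3 pl.py 31 14.9; python3 ang.py 31
```

```text
36.775 err [ 0.0023 -0.0029 -0.0004] [ 0.0019 -0.0006 -0.0024] F [0.7 1.2 0.4] Ft -1.0 r 0.1035 ahead 0.0026 gw 0.2591420823637566
31 47 47 slope deg 1.66 y at z=0 mm 0.83 std 4e-05
```

View pics/c31.png

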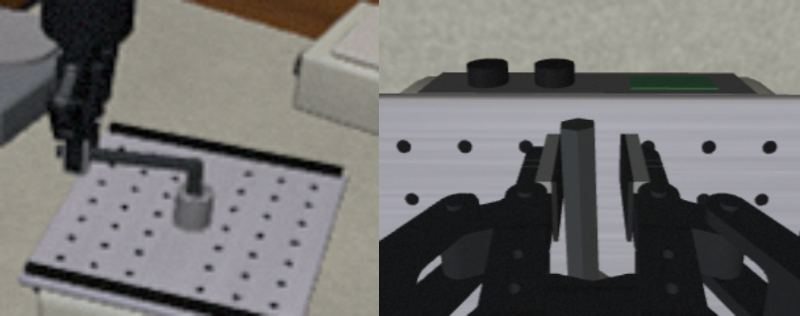

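>>> {"api": "servo_tool", "payload": {
  "motion": [
    [[0.022, -0.0006, 0.002, 0, 0, 0, 0.01], [0.03, -0.0012, 0.004, 0, 0, 0, 0.02], [0.035, -0.0014, 0.0045, 0, 0, 0, 0.025], [0.035, -0.0014, 0.0045, 0, 0, 0, 0.025]]
  ]
}}

```text
time_s: 37.38
tool_pos: [0.6027, -0.1825, 0.1224]
ee_rot: [-0.102, -0.699, -0.101, 0.7]
contact_force: [-0.7, -1.0, -0.2]
gripper_width: 0.408
```

```bash
python3 pl.py 32 16.3; python3 ang.py 32
```

```text
37.375 err [ 0.0032 -0.005  -0.0004] [ 0.0016 -0.0007 -0.003 ] F [-0.7 -1.  -0.2] Ft 0.75 r 0.1033 ahead 0.0003 gw 0.40779515574677344
32 47 39 slope deg 3.38 y at z=0 mm 0.02 std 0.00011
```

View pics/c32.png

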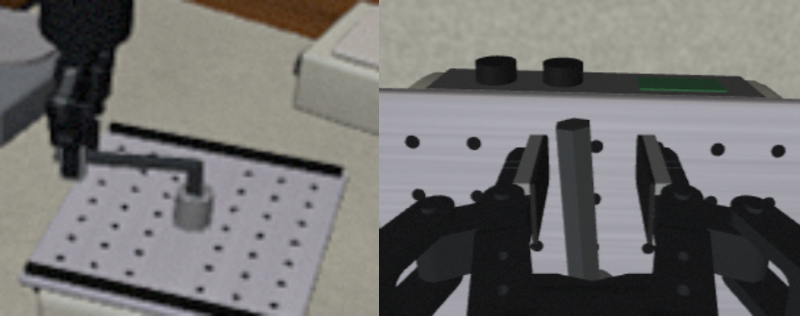

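>>> {"api": "servo_tool", "payload": {
  "motion": [
    [[0.04, 0, 0, 0, 0, 0, 0], [0.04, 0, 0, 0.02, 0, 0, 0], [0.04, 0, 0, 0.05, 0, 0, 0], [0.04, 0, 0, 0.1, 0, 0, 0], [0.04, -0.02, 0, 0.13, 0, 0, 0], [0.04, -0.04, 0, 0.13, 0, 0, 0], [0.04, -0.04, 0, 0.13, 0, 0, 0], [0.04, -0.04, 0, 0.13, 0, 0, 0]]
  ]
}}

```text
time_s: 38.48
tool_pos: [0.5631, -0.1824, 0.2521]
ee_rot: [-0.102, -0.7, -0.101, 0.7]
contact_force: [0.3, -0.8, 0.0]
gripper_width: 0.466
```

```bash
python3 - <<'E'
from push import *
im,d,s=snap('wrist','wrist33');im2,d2,_=snap('side','side33');im3,_,_=snap('top','top33')
print(s['time_s'],s['contact_force'])
P=cloud('wrist',s,d)
m=(P[...,2]>.13)&(P[...,2]<.16)&(P[...,0]>.48)&(P[...,0]<.64)&(P[...,1]>-.24)&(P[...,1]<-.1)
Q=P[m];X=Q[:,:2];c=X.mean(0);V=np.linalg.svd(X-c)[2][0];V*=np.sign(V[0]);t=(X-c)@V;n=np.array([-V[1],V[0]])
print(len(Q),'az',np.rad2deg(np.arctan2(V[1],V[0])),c+V*t.min(),c+V*t.max(),'AXoff',(AX-c)@n,np.polyfit(t,Q[:,2],1))
a=cv2.resize(im2[90:190,280:400],(480,400));b=cv2.resize(im3[140:260,340:480],(466,400))
cv2.imwrite('pics/c33.png',cv2.resize(np.hstack([a,b]),(800,338)))
E
```

```text
38.475 [ 0.31125739 -0.83554273  0.02466469]
1911 az 19.843560004184663 [ 0.50047931 -0.21244217] [ 0.61894538 -0.16969   ] AXoff 0.00017697904226977867 [-0.079072    0.14399909]
```

View pics/wrist33.png

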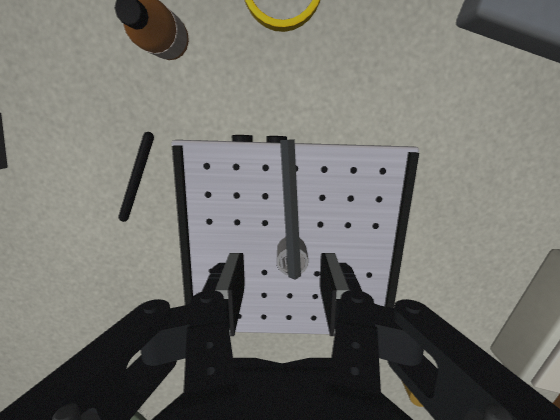

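View pics/c33.png

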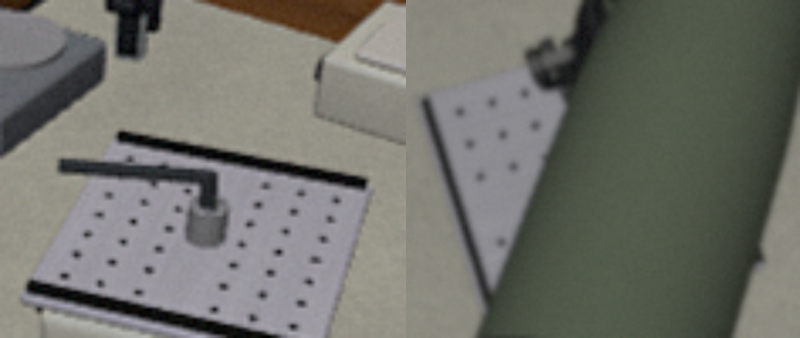

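```bash
python3 -c "
from cell import workorder
print(workorder.sign_off())"
```

```text
the job is handed in; nothing more can be done
None
```

The platform screw is tightened to its firm stop and the big key is sitting in it, released. I handed the job in at about 38.5 s of the 72 s. The hand-in gave no verdict.

**What I did:** I took the big dark key from the right-hand block and flipped it in the hand. I lowered it into the socket with its long arm over a corner, with under 10 N on the floor contact at about 22 mm depth. After letting go, I pushed about 105 mm out on the long arm to turn the screw clockwise.

**Turning force:** The screw turned at about 10 to 11 N. It then came up firm, and the push rose to a peak of about 17.6 N with only a springy give in the key. The key returned when I eased off.

**Last checks:**
- **Key:** it lies about 20° from the robot's forward axis, having started at 60°, and points within 0.2 mm of the socket axis. It droops about 0.08 rad, against a limit of 0.2 rad.
- **Arm:** it is clear of everything, and the force reading is near zero.
- **Bench:** I only checked the other things on the bench by eye in the pictures. Nothing looked disturbed.

**Not certain:**
- **Screw angle:** I couldn't read it directly. That it is home rests on the rise in force and on the key's travel, which fits a start near 0.2 rad and the stop at 0.90.
- **Stop measurements:** two measurements of the key at the stop differed by 0.3 to 0.5°.
- **Seating:** the first aim point was about 3 mm off along the long arm. The pictures showed it before contact, and I corrected it.

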